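# Put the vault's sensor station back into service

## Robot

A 6-joint arm with a two-finger parallel gripper is mounted at the origin on the work surface. World frame = base frame: x ahead of the robot, y to its left, z up, the work surface at z = 0. Lengths are in m, angles in rad, forces in N, time in s.
With the tool pointing down it reaches from about 0.3 to 0.875 m from the base axis. Payload 6.4 kg.
Tool frame: the origin (TCP) lies on the centre line of the jaws, within the pads' length; the fingertips stand 8 mm ahead of it and the grasp point (between the pads) lies 11 mm behind it; z points along the fingers, y is the line along which they close (so a half turn about z gives the same grasp; the last joint's range is limited). The gripper opens to 85 mm and grips with 20 to 120 N. Pads are 22 mm wide; open, the fingers measure 114 mm over their backs; the gripper's body (76 mm by 85 mm) begins 54 mm behind the grasp point. The pads swing forward as they close: fully open they stand 13 mm farther back than shut.
Start: joints at [1.105, 0.181, 1.607, -0, 1.354, -0.206], TCP at [0.148, 0.556, 0.239] pointing down, gripper open.
Joint ranges: [-2.99, 2.99], [-0.89, 2.07], [0.3, 2.58], [-1.14, 4.28], [0, 2.63], [-3.12, 3.12]. Speed limits (rad/s): [2.57, 2.57, 3.01, 3.14, 3.14, 3.14].

## Interface

Orientations are given as a unit quaternion [w, x, y, z].
In Python, from bench import ctrl gives the robot as it stands.
- The arm moves only by the shell command python3 -m handwheel 'ROWS' [OPENING]. ROWS is JSON, a list that holds one entry, the list of rows, each a list of 4 numbers: the shift along the tool's x, y, z each as a share of 20 cm, from -1 to 1, then the turn about the tool's z as a share of 1.5 rad, from -1 to 1. In form: [[[x, y, z, twist], ...]]. A call has 1 to 10 rows; each row is the pose to reach, as a shift and turn from the pose commanded when the call began, along the tool's axes at that moment; what a row does not reach only later rows make up. A row lasts 1/8 s, in which the tool goes at most 62.5 mm and 10.7 degrees, less where a joint would pass 70% of its speed; a pose out of reach is approached as far as the arm can. A call with a number of a shift or a turn outside -1 to 1 is refused whole. A call with a gripper value outside its range is refused whole. OPENING is the finger opening in mm, from 0 to 85.4, set as the call begins (- or left out, the last holds). The fingers move at their own pace and stop on an object; the grip force is fixed at half the most. Time passes only in rows, so rows that repeat a pose let the fingers close. It gives the time, the measured TCP pose, the force, the opening and the grip force at its end, in the units of the state.
- ctrl.get_obs(): the state, without advancing time (a new reading comes with each control period).
- ctrl.camera(name): name is "side" or "top" or "wrist"; returns a dict with "color" (420x560x3 uint8, red, green, blue), "range_z" (420x560 float32, m along the optical axis (not along the pixel's ray), 0 where there is no reading), "K" (3x3 intrinsics, pixels), "distortion" ([k1, k2, p1, p2, k3] as OpenCV has them; the pictures are not rectified), "pose" (4x4, takes a point from camera to world coordinates); the wrist camera has in their place "T_tool_cam" (4x4, takes a point from camera to tool coordinates, whose origin is the TCP and whose axes are the flange's). Camera axes: x right, y down, z forward; pixel columns grow to the right and rows downward; lengths in m; the calibration is good to about 2 mm. A picture is of the moment at which its call begins: read the wrist's pose just before it.
- ctrl.hand_in(): hands the job in; it is judged then, once.
The state is a dict: "time_s": time; "q": joint angles; "dq": joint speeds; "joint_efforts": joint torques, N m; "eef_pos": TCP position; "eef_rot": TCP orientation; "wrist_force": force on the tool from outside, world axes, zero at the start; "torque": the same for the moment, N m; "opening": opening from 0.0 (shut) to 1.0 (fully open); "grasp_force": force on a finger pad.
Only numpy, scipy, OpenCV 4.12 (cv2) and the standard library are available. Lean on these libraries where they do the work, as an engineer would, in place of code of your own. Each camera call takes 0.05 s, during which the arm holds its last target. There are 200 camera calls.

## Task

Put the sensor station back into service: seat every white leveling disc in a round recess of the brass pier plate and the black rubber pad in its square recess, and slide each knife straightedge, blade upright, down into a slot of its own in the pine rack until it stands fully home, grip up against the slotted block. Only when all of them are in place, throw the lever on the small grey box fully over, away from the robot. Leave the chrome bell jar and the anchor bolt where they stand; some of the discs, pad and straightedges may be missing today.

Things in the scene. Friction and masses are not known exactly. Their poses are not given: they have to be found in the camera images.
- edge0: knife straightedge, 140 mm long: squared dark wood grip 50 long x 36 wide x 36 mm tall, and from its end a flat dark steel blade 90 long x 6 thick x 34 mm tall, centred, undersides flush; stands by itself, blade upright. Origin: underside, mid-length; x towards the blade (grip x -70 to -20 mm, blade -20 to +70 mm), z up. 0.22 kg. May be absent (None)
- edge1: knife straightedge, 140 mm long: squared dark wood grip 50 long x 36 wide x 36 mm tall, and from its end a flat dark steel blade 90 long x 6 thick x 34 mm tall, centred, undersides flush; stands by itself, blade upright. Origin: underside, mid-length; x towards the blade (grip x -70 to -20 mm, blade -20 to +70 mm), z up. 0.22 kg. May be absent (None)
- edge2: knife straightedge, 140 mm long: squared dark wood grip 50 long x 36 wide x 36 mm tall, and from its end a flat dark steel blade 90 long x 6 thick x 34 mm tall, centred, undersides flush; stands by itself, blade upright. Origin: underside, mid-length; x towards the blade (grip x -70 to -20 mm, blade -20 to +70 mm), z up. 0.22 kg. May be absent (None)
- disc0: white nylon leveling disc, 60 mm diameter, 24 mm thick, lying flat. Origin: centre of its underside, z up. 0.08 kg. It may be absent (None)
- disc1: white nylon leveling disc, 60 mm diameter, 24 mm thick, lying flat. Origin: centre of its underside, z up. 0.08 kg. It may be absent (None)
- disc2: white nylon leveling disc, 60 mm diameter, 24 mm thick, lying flat. Origin: centre of its underside, z up. 0.08 kg. It may be absent (None)
- pad: black rubber isolation pad, 54 x 54 mm square, 24 mm thick, lying flat. Origin: centre of its underside, x and y along its sides. 0.09 kg. It may be absent (None)
- plate: brass pier plate fixed to the shelf, 110 (x) x 300 (y) x 22 mm high, four recesses in a row along y, each 10 mm deep (floor 12 mm above the shelf): from -y to +y round, square, round, round, 75 mm apart. Origin: centre of the underside, z up
- plate_hole0 (a point): middle of the mouth (level with the plate's top face) of the round recess at the plate's -y end, 64 mm diameter, with a 2 mm chamfer
- plate_hole1 (a point): middle of the mouth (level with the plate's top face) of the square recess, second from the -y end, 58 x 58 mm, sides along the plate's x and y, with a 2 mm chamfer
- plate_hole2 (a point): middle of the mouth (level with the plate's top face) of the round recess third from the plate's -y end, 64 mm diameter, with a 2 mm chamfer
- plate_hole3 (a point): middle of the mouth (level with the plate's top face) of the round recess at the plate's +y end, 64 mm diameter, with a 2 mm chamfer
- rack: fixed pine rack: base 180 (x) x 220 (y) x 12 mm; on it, from x = -20 to +70 mm, a block 30 mm higher (top 42 mm above the shelf) sawn by three slots along x, 80 mm apart, 10 mm wide, down to the base, open above and at both ends, mouths flared to 18 mm over the top 4 mm. Blade in slot, grip on the base at the block's -x side. Origin: centre of the underside, z up
- slot0 (a point): seat point of one rack slot: where a straightedge's origin lies when it is fully home (on the base's top face, 12 mm above the shelf). Axes as the rack's; the blade points to +x (slot at y = -80 mm)
- slot1 (a point): seat point of one rack slot: where a straightedge's origin lies when it is fully home (on the base's top face, 12 mm above the shelf). Axes as the rack's; the blade points to +x (slot at y = 0 mm)
- slot2 (a point): seat point of one rack slot: where a straightedge's origin lies when it is fully home (on the base's top face, 12 mm above the shelf). Axes as the rack's; the blade points to +x (slot at y = 80 mm)
- run_lever (a joint): lever angle, rad: 0 leans 0.5 rad towards the robot (-x of its box), 1.0 = fully over, leaning 0.5 rad away (+x). Stays where it is left; turns with about 1 N at the tip
- run_lever_tip (a point): centre of the black ball (26 mm diameter) at the end of the lever's steel stem (10 mm thick), 90 mm from its pivot
- run_lever_base: grey lever box fixed to the shelf, 70 (x) x 50 (y) x 25 mm; the pivot (axis along y) is 22 mm above its origin. Origin: centre of the underside, x the way the lever is thrown
- bell_jar: chrome sensor bell jar, 120 mm diameter at the foot, 178 mm tall, upright; leave it. Origin: centre of the underside
- anchor_bolt: bronze anchor bolt standing on its 48 mm flange, 85 mm tall; leave it. Origin: centre of the underside
Things that resemble listed ones, but are neither listed nor needed, are in the scene too. Leave any pink look-alike of the run_lever_base alone. Of the things that look like the pad, the larger one is meant.

How it is judged:
By the outcome, as a careful person would: the job done as asked, in the order asked, and still so for the second after the job is handed in, with the robot touching nothing.
Of disc0, disc1, disc2, pad only 3 to 4 are there at a start; the rules pass over those that are not, and their reading is None.
Of edge0, edge1, edge2 only 2 to 3 are there at a start; the rules pass over those that are not, and their reading is None.
At some moment in a run one of edge0, edge1, edge2, disc0, disc1, disc2, pad may be knocked a few centimetres aside while the robot is not near it.
It also fails if it takes over 210 s, if anything falls off the work surface, if the arm or the gripper's body presses on something with over 40 N, if the wrist force passes 120 N, or if a joint passes its speed limit or range.

## Working session

There is one attempt and no reset: what is moved stays moved. The work goes in short steps, Python scripts to look and compute and a shell command to move; the robot and the scene stay as the last step left them, time stands still between calls to the robot, and variables do not carry over. Pictures are saved under pics/ and viewed, at most 14 in all, crops included, and the job is handed in when it is done.

```bash
ls; mkdir -p pics
cat > h.py <<'E'
import numpy as np, cv2
from bench import ctrl
def snap(n):
    o=ctrl.get_obs(); c=ctrl.camera(n)
    if n=="wrist":
        w,x,y,z=o["eef_rot"]
        from scipy.spatial.transform import Rotation as R
        T=np.eye(4);T[:3,:3]=R.from_quat([x,y,z,w]).as_matrix();T[:3,3]=o["eef_pos"]
        c["pose"]=T@c["T_tool_cam"]
    return c
def ray(c,uv):
    uv=np.asarray(uv,float).reshape(-1,1,2)
    n=cv2.undistortPoints(uv,c["K"],np.array(c["distortion"])).reshape(-1,2)
    d=np.c_[n,np.ones(len(n))]
    return c["pose"][:3,3], d@c["pose"][:3,:3].T
def onplane(c,uv,z):
    o,d=ray(c,uv); return o+d*((z-o[2])/d[:,2])[:,None]
def cloud(c):
    r=c["range_z"];v,u=np.mgrid[:r.shape[0],:r.shape[1]]
    o,d=ray(c,np.c_[u.ravel(),v.ravel()])
    P=o+d*r.ravel()[:,None]; P[r.ravel()==0]=np.nan
    return P.reshape(*r.shape,3)
def save(c,f): cv2.imwrite("pics/"+f,c["color"][:,:,::-1])
E
python3 - <<'E'
from h import *
for n in("top","side"):
    c=snap(n);save(c,n+"0.png");np.save(n+".npy",c,allow_pickle=True);print(c["pose"].round(3).tolist())
o=ctrl.get_obs();print(o)
E
```

```text
pics
[[0.0, -0.982, 0.19, 0.274], [-1.0, 0.001, 0.006, -0.04], [-0.007, -0.19, -0.982, 1.597], [0.0, 0.0, 0.0, 1.0]]
[[-0.957, -0.224, 0.186, 0.339], [-0.29, 0.692, -0.661, 0.771], [0.02, -0.686, -0.727, 0.997], [0.0, 0.0, 0.0, 1.0]]
{'time_s': 0.1, 'q': array([ 1.10468431e+00,  1.81500829e-01,  1.60790084e+00,  2.91053259e-06,
        1.35378846e+00, -2.06305754e-01]), 'dq': array([ 0.00027957, -0.00215588, -0.00145805,  0.00024262,  0.00099206,
        0.00123375]), 'joint_efforts': array([ 6.04331453e-04, -4.45879626e+01, -3.52241600e+01, -3.91075591e-04,
        4.20192664e-03,  2.27016805e-06]), 'eef_pos': array([0.14747908, 0.55526946, 0.23845853]), 'eef_rot': array([-2.64852841e-04,  1.29538362e-01,  9.91574089e-01, -7.53547818e-04]), 'wrist_force': array([-0.93995655,  0.58933349, -0.44963545]), 'torque': array([0.01118426, 0.01725326, 0.00212282]), 'grasp_force': 0.0, 'opening': 1.0028210355645035}
```

View pics/top0.png

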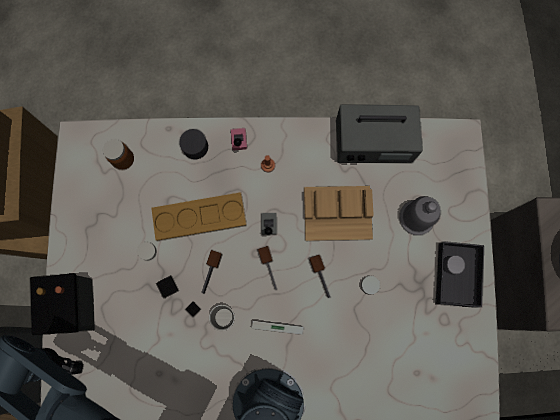

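View pics/side0.png

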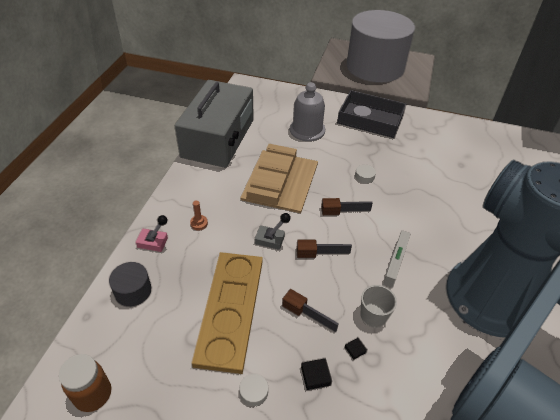

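Top: plate around (199,215), rack (338,213), edges at (210,270), (267,268), (319,275), discs (148,250), (370,285) and maybe (455,265) in the black tray; pads (167,287) large, (193,309) small; grey lever (268,223), pink one (238,138); cup (221,315). Measure with depth.

Run:
```python
from h import *
for n in("top","side"):
    c=np.load(n+".npy",allow_pickle=True).item();P=cloud(c)
    z=P[...,2]; print(n,"table z",np.nanmedian(z[300:320,330:420]) if n=="top" else np.nanmedian(z[330:400,180:230]))
    m=((z>0.006)&(z<0.3)&(P[...,0]<1.0)&(P[...,0]>.15)&(abs(P[...,1])<.75)).astype(np.uint8)
    k,l,s,ce=cv2.connectedComponentsWithStats(m,connectivity=4)
    for i in range(1,k):
        if s[i,4]<25: continue
        q=P[l==i]; hi=q[q[:,2]>np.percentile(q[:,2],90)-.006]
        r=cv2.minAreaRect(hi[:,:2].astype(np.float32))
        print(ce[i].round(),s[i,4],"ztop %.3f"%np.percentile(q[:,2],90),"c",np.round(r[0],3),"sz",np.round(r[1],3),round(r[2]),"rgb",c["color"][l==i].mean(0).round())
c=np.load("top.npy",allow_pickle=True).item()
a=c["color"][:,:,::-1]
A=cv2.resize(a[235:335,130:240],None,fx=3.6,fy=3.6,interpolation=cv2.INTER_CUBIC)
B=cv2.resize(a[235:335,390:500],None,fx=3.6,fy=3.6,interpolation=cv2.INTER_CUBIC)
cv2.imwrite("pics/crop1.png",np.hstack([A,B]))
```

```text
top table z 0.00023795267395931852
[378. 133.] 4853 ztop 0.134 c [ 0.857 -0.359] sz [0.259 0.161] 90 rgb [57. 58. 56.]
[239. 138.] 321 ztop 0.108 c [0.818 0.095] sz [0.021 0.023] 43 rgb [86. 53. 62.]
[193. 144.] 664 ztop 0.064 c [0.837 0.248] sz [0.087 0.084] 53 rgb [36. 35. 37.]
[118. 154.] 686 ztop 0.112 c [0.798 0.498] sz [0.068 0.065] 90 rgb [83. 74. 65.]
[268. 164.] 175 ztop 0.082 c [0.772 0.002] sz [0.017 0.016] 35 rgb [96. 60. 44.]
[338. 213.] 3560 ztop 0.044 c [ 0.632 -0.228] sz [0.092 0.219] 1 rgb [115.  92.  64.]
[198. 216.] 3047 ztop 0.025 c [0.593 0.228] sz [0.113 0.302] 10 rgb [107.  82.  45.]
[420. 215.] 1225 ztop 0.145 c [ 0.589 -0.49 ] sz [0.057 0.051] 71 rgb [58. 57. 58.]
[269. 224.] 332 ztop 0.111 c [ 0.53  -0.004] sz [0.022 0.025] 90 rgb [53. 53. 52.]
[459. 271.] 1620 ztop 0.050 c [ 0.399 -0.619] sz [0.145 0.202] 84 rgb [41. 40. 41.]
[146. 250.] 281 ztop 0.029 c [0.48  0.395] sz [0.055 0.056] 90 rgb [125. 122. 115.]
[267. 260.] 245 ztop 0.040 c [ 0.426 -0.004] sz [0.132 0.035] 17 rgb [58. 42. 34.]
[212. 266.] 304 ztop 0.039 c [0.411 0.183] sz [0.036 0.137] 74 rgb [
[... 1673 characters left out ...]
] sz [0.139 0.035] 17 rgb [58. 44. 37.]
[228. 313.] 5621 ztop 0.023 c [0.596 0.228] sz [0.111 0.304] 10 rgb [148. 117.  68.]
[130. 283.] 1437 ztop 0.061 c [0.838 0.252] sz [0.088 0.089] 60 rgb [57. 55. 57.]
[377. 305.] 1076 ztop 0.069 c [0.27  0.142] sz [0.08  0.078] 75 rgb [97. 93. 89.]
[305. 308.] 747 ztop 0.036 c [0.413 0.189] sz [0.037 0.14 ] 72 rgb [61. 45. 38.]
[356. 348.] 275 ztop 0.018 c [0.295 0.241] sz [0.037 0.035] 47 rgb [28. 26. 26.]
[ 85. 382.] 2168 ztop 0.111 c [0.799 0.5  ] sz [0.068 0.069] 78 rgb [119. 103.  90.]
[316. 373.] 721 ztop 0.026 c [0.365 0.325] sz [0.054 0.054] 29 rgb [27. 25. 25.]
[253. 389.] 740 ztop 0.026 c [0.481 0.398] sz [0.057 0.06 ] 18 rgb [169. 164. 157.]
```

View pics/crop1.png

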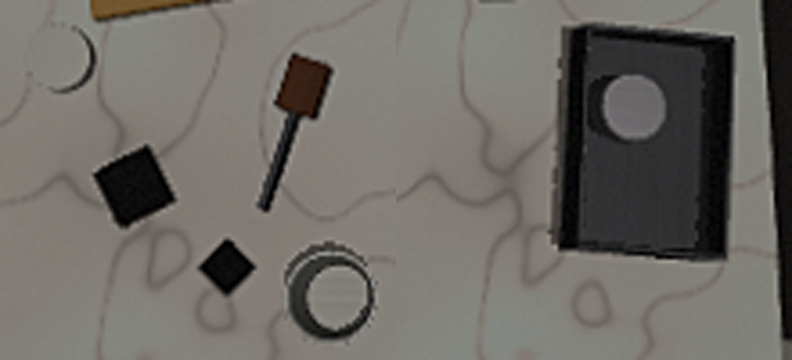

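Crop: large pad at crop (133,187) = top (167,287), 54 mm → meant; small one (193,309), 36 mm → decoy. Tray holds a round greyish thing at top (456,265); check its colour, diameter, height.

Run:
```python
from h import *
for n,bx,rest in(("top",(440,480,250,285),[(146,250),(370,285)]),("side",(352,380,98,122),[(365,172),(253,386)])):
    c=np.load(n+".npy",allow_pickle=True).item();P=cloud(c);a=c["color"].astype(int)
    u0,u1,v0,v1=bx
    w=P[v0:v1,u0:u1];s=a[v0:v1,u0:u1];b=s.sum(2)>np.percentile(s.sum(2),50)
    b=(s.min(2)>70); q=w[b]
    print(n,"tray obj",b.sum(),"rgb",np.median(s[b],0),"z",np.nanpercentile(q[:,2],[10,50,90]).round(3),cv2.minAreaRect(q[np.isfinite(q[:,0])][:,:2].astype(np.float32)))
    print(" floor z",np.nanmedian(w[...,2][s.max(2)<60]))
    for u,v in rest: print(a[v-2:v+3,u-2:u+3].reshape(-1,3).mean(0))
    if n=="side": A=cv2.resize(c["color"][80:145,320:420,::-1],None,fx=4,fy=4,interpolation=cv2.INTER_CUBIC); B=cv2.resize(c["color"][140:205,320:420,::-1],None,fx=4,fy=4,interpolation=cv2.INTER_CUBIC);cv2.imwrite("pics/crop2.png",np.hstack([A,B]))
```

```text
top tray obj 254 rgb [107. 104. 107.] z [0.035 0.04  0.045] ((0.4296145439147949, -0.5955626368522644), (0.057089898735284805, 0.094612255692482), 9.618438720703125)
 floor z 0.006751417102877855
[132.72 129.64 122.36]
[133.8  136.76 132.88]
side tray obj 164 rgb [135. 130. 133.] z [0.037 0.04  0.044] ((0.4338114261627197, -0.6151936650276184), (0.06284839659929276, 0.13327069580554962), 1.9262646436691284)
 floor z 0.025907640649984298
[174.12 169.36 161.76]
[180.12 175.12 167.6 ]
```

View pics/crop2.png

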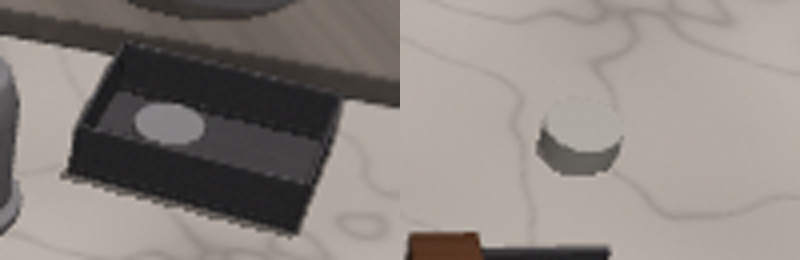

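The tray thing is greyer and its top stands ~40 mm up; I'll judge it from close by later. First, a planning helper and a wrist look over the plate.

```bash
cat > g.py <<'E'
# usage: g.py x y z yawY_deg : prints tool-frame shift (units of 0.2 m) and twist (units of 1.5 rad)
import sys
from h import *
from scipy.spatial.transform import Rotation as R
def pose():
    o=ctrl.get_obs();w,x,y,z=o["eef_rot"];return o,R.from_quat([x,y,z,w]).as_matrix()
def go(x,y,z,yw):
    o,M=pose();s=M.T@(np.array([x,y,z])-o["eef_pos"])/.2
    yy=np.arctan2(M[1,1],M[0,1]);q=o["q"][0]
    q6=o["q"][5];d=np.radians(yw)-yy
    d=(d+np.pi)%(2*np.pi)-np.pi
    cand=[k for k in(d,d-2*np.pi,d+2*np.pi) if abs(np.arctan2(y,x)-(q-q6+k))<3.05]
    print("t %.1f pos %s yawY %.1f F %s"%(o["time_s"],o["eef_pos"].round(4),np.degrees(yy),o["wrist_force"].round(1)))
    print("shift",s.round(3),"twist",[round(-k/1.5,3) for k in cand])
if __name__=="__main__": go(*map(float,sys.argv[1:5]))
E
python3 g.py 0.52 0.25 0.42 90
```

```text
t 0.1 pos [0.1475 0.5553 0.2385] yawY 75.1 F [-0.9  0.6 -0.4]
shift [-2.192 -0.998 -0.907] twist [np.float64(-0.173)]
```

```bash
python3 -m handwheel '[[[0,0,-0.5,0],[-0.5,-0.2,-0.9,0],[-0.8,-0.4,-0.9,0],[-1,-0.6,-0.9,0],[-1,-1,-0.9,-0.17],[-1,-1,-0.9,-0.17]]]'; python3 -m handwheel '[[[-0.5,0,0,0],[-1,0,0,0],[-1,0,0,0],[-1,0,0,0],[-1,0,0,0]]]' ; python3 g.py 0.52 0.25 0.42 90
python3 - <<'E'
from h import *
c=snap("wrist");save(c,"w1.png");np.save("w1.npy",c,allow_pickle=True)
c=snap("top");save(c,"t1.png")
E
```

```text
time_s: 0.85
eef_pos: [0.2857, 0.3292, 0.4157]
eef_rot: [-0.0, 0.0, 1.0, -0.0]
wrist_force: [0.9, -0.7, -0.6]
opening: 1.005
grasp_force: 0.0
time_s: 1.48
eef_pos: [0.4856, 0.3297, 0.4147]
eef_rot: [-0.001, 0.003, 1.0, -0.0]
wrist_force: [-0.4, 0.5, 0.4]
opening: 1.001
grasp_force: 0.0
t 1.5 pos [0.4856 0.3297 0.4147] yawY 89.7 F [-0.4  0.5  0.4]
shift [-0.174 -0.398 -0.027] twist [np.float64(-0.004)]
```

View pics/w1.png

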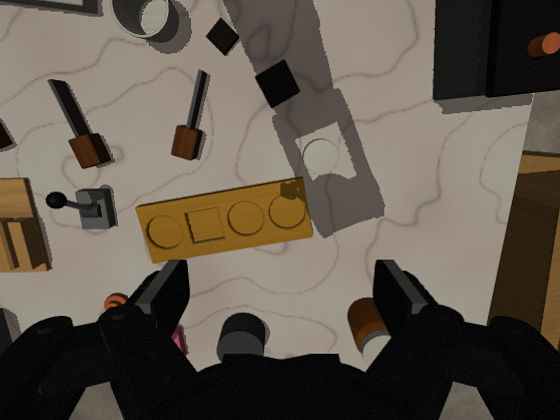

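Wrist view (up = toward robot): plate at (225,220) with holes (165,232), square (205,225), (246,218), (287,211); disc (320,155); pad (278,83) vs small (222,36); edges (80,130), (190,120). Measure by masks.

```bash
cat > m.py <<'E'
from h import *
def masks(c):
    hsv=cv2.cvtColor(c["color"],cv2.COLOR_RGB2HSV)
    return hsv
def comps(m,amin):
    m=cv2.morphologyEx(m.astype(np.uint8),cv2.MORPH_OPEN,np.ones((3,3)))
    cs,_=cv2.findContours(m,cv2.RETR_EXTERNAL,cv2.CHAIN_APPROX_NONE)
    return [k for k in cs if cv2.contourArea(k)>amin]
def rect(c,k,z):
    p=onplane(c,k,z)[:,:2].astype(np.float32); r=cv2.minAreaRect(p)
    b=cv2.boxPoints(r);e=[b[1]-b[0],b[2]-b[1]];l=max(e,key=np.linalg.norm)
    return np.array(r[0]),sorted(r[1]),np.degrees(np.arctan2(l[1],l[0]))%180
def show(tag,k,r): print(tag,k.reshape(-1,2).mean(0).round(),"c",r[0].round(4),"sz",np.round(r[1],3),"ang %.1f"%r[2])
def table(c,vmax=330):
    h,s,v=cv2.split(masks(c)); w=np.zeros(h.shape,bool);w[:vmax]=1
    for k in comps((h>13)&(h<27)&(s>130)&(v>60)&w,3000): show("plate",k,rect(c,k,.022))
    for k in comps((h<14)&(s>110)&(v>25)&(v<120)&w,150): show("grip",k,rect(c,k,.036))
    for k in comps((v<45)&w,100): 
        if cv2.contourArea(k)<6000: show("dark",k,rect(c,k,.024))
E
python3 - <<'E'
from m import *
c=np.load("w1.npy",allow_pickle=True).item();table(c)
h,s,v=cv2.split(masks(c))
print("disc px",c["color"][150:160:5,315:325:5].tolist(),"bg",c["color"][150,345],c["color"][180,325],c["color"][130,300],c["color"][155,380])
g=cv2.cvtColor(c["color"],cv2.COLOR_RGB2GRAY)
for k in cv2.HoughCircles(cv2.medianBlur(g,3),cv2.HOUGH_GRADIENT,1.5,30,param1=60,param2=18,minRadius=14,maxRadius=22)[0]:
    if k[1]<260 and k[0]>140: 
        p=onplane(c,[[k[0],k[1]],[k[0]+k[2],k[1]]],.024 if k[1]<180 else .022);print(k,p.round(4)[0],"r",np.linalg.norm(p[1]-p[0]).round(4))
E
```

```text
plate [226. 220.] c [0.5953 0.2277] sz [0.112 0.3  ] ang 99.9
grip [ 85. 151.] c [0.4669 0.0097] sz [0.035 0.049] ang 17.3
grip [184. 142.] c [0.454  0.1732] sz [0.035 0.049] ang 162.6
grip [537.  46.] c [0.3178 0.7085] sz [0.024 0.027] ang 13.1
dark [243. 323.] c [0.7998 0.2529] sz [0.037 0.081] ang 89.7
dark [534. 282.] c [0.7164 0.8015] sz [0.05 0.1 ] ang 55.5
dark [454. 305.] c [0.745  0.6691] sz [0.149 0.335] ang 89.8
dark [124. 308.] c [0.7942 0.0138] sz [0.126 0.354] ang 114.4
dark [508. 260.] c [0.6716 0.7479] sz [0.023 0.039] ang 77.9
dark [537. 258.] c [0.6671 0.7942] sz [0.021 0.046] ang 76.8
dark [544. 245.] c [0.6392 0.8038] sz [0.024 0.048] ang 60.7
dark [537. 212.] c [0.5775 0.7809] sz [0.045 0.116] ang 55.2
dark [ 76. 204.] c [ 0.5583 -0.0332] sz [0.03  0.095] ang 77.9
dark [104. 202.] c [0.5659 0.0143] sz [0.037 0.066] ang 0.5
dark [197. 144.] c [0.4584 0.1897] sz [0.008 0.049] ang 162.5
dark [  3. 137.] c [ 0.4445 -0.1233] sz [0.018 0.038] ang 165.4
dark [ 81. 122.] c [0.4223 0.004 ] sz [0.03  0.143] ang 26.1
dark [198. 101.] c [0.3904 0.1965] sz [0.008 0.09 ] ang 1
[... 1164 characters left out ...]
.25  21.05] [0.3923 0.4685 0.024 ] r 0.0335
[251.25 167.25  17.75] [0.4968 0.2786 0.024 ] r 0.03
[432.75 221.25  21.05] [0.5956 0.5984 0.022 ] r 0.0373
[398.25  30.75  21.05] [0.2924 0.5061 0.024 ] r 0.0315
[207.75 227.25  19.4 ] [0.6048 0.1968 0.022 ] r 0.0348
[416.25  63.75  19.4 ] [0.3381 0.5384 0.024 ] r 0.0298
[266.25 128.25  19.4 ] [0.433  0.3052 0.024 ] r 0.0317
[378.75  56.25  19.4 ] [0.3271 0.4798 0.024 ] r 0.0297
[383.25 257.25  15.95] [0.6653 0.5164 0.022 ] r 0.0294
[356.25 231.75  21.05] [0.6149 0.4636 0.022 ] r 0.0378
[389.25 132.75  21.05] [0.4414 0.5064 0.024 ] r 0.0344
[512.25 215.25  17.6 ] [0.5851 0.7368 0.022 ] r 0.0309
[459.75 144.75  17.6 ] [0.4616 0.6244 0.024 ] r 0.029
```

Positions agree with top/side within 2 mm; plate (0.5953,0.2277) yaw 9.9°. Pick disc A (0.4815,0.397) with fingers along plate x.

```bash
python3 g.py 0.4815 0.397 0.12 10
```

```text
t 1.6 pos [0.4843 0.3303 0.416 ] yawY 89.8 F [-0.2  1.1  0.4]
shift [0.015 0.333 1.48 ] twist [np.float64(0.928)]
```

```bash
python3 -m handwheel '[[[0.015,0.333,0.3,0.125],[0.015,0.333,0.6,0.25],[0.015,0.333,0.9,0.375],[0.015,0.333,1,0.5],[0.015,0.333,1,0.625],[0.015,0.333,1,0.75],[0.015,0.333,1,0.875],[0.015,0.333,1,0.928],[0.015,0.333,1,0.928]]]' 85; python3 g.py 0.4815 0.397 0.12 10
python3 - <<'E'
from m import *
c=snap("wrist");save(c,"w2.png");np.save("w2.npy",c,allow_pickle=True)
E
```

```text
time_s: 2.7
eef_pos: [0.4816, 0.3973, 0.217]
eef_rot: [0.0, 0.642, 0.767, 0.001]
wrist_force: [0.8, -0.3, 0.3]
opening: 0.995
grasp_force: 0.0
t 2.7 pos [0.4816 0.3973 0.217 ] yawY 10.1 F [ 0.8 -0.3  0.3]
shift [-0.002 -0.001  0.485] twist [np.float64(0.001)]
```

View pics/w2.png

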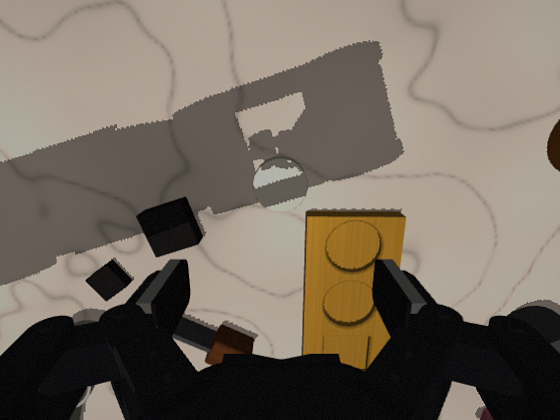

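Disc centred at about (280,183), straight between the fingers; check its world point, then descend.

```bash
python3 - <<'E'
from m import *
c=np.load("w2.npy",allow_pickle=True).item();print(onplane(c,[[280,183],[253,183],[308,183],[280,157],[280,210],[353,243],[350,302]],.024).round(4))
E
python3 -m handwheel '[[[0,0,0.3,0],[0,0,0.5,0],[0,0,0.7,0],[0,0,0.85,0],[0,0,0.98,0],[0,0,0.98,0]]]' 85; python3 g.py 0.4815 0.397 0.02 10
```

```text
[[0.4799 0.3986 0.024 ]
 [0.4515 0.3935 0.024 ]
 [0.5094 0.4038 0.024 ]
 [0.4751 0.4259 0.024 ]
 [0.4852 0.3688 0.024 ]
 [0.5734 0.3448 0.024 ]
 [0.5882 0.2697 0.024 ]]
time_s: 3.5
eef_pos: [0.4806, 0.3959, 0.0179]
eef_rot: [-0.001, 0.642, 0.766, -0.002]
wrist_force: [1.4, 0.4, 0.5]
opening: 0.998
grasp_force: 0.0
t 3.5 pos [0.4806 0.3959 0.0179] yawY 10.1 F [1.4 0.4 0.5]
shift [ 0.005  0.005 -0.01 ] twist [np.float64(0.001)]
```

```bash
python3 -m handwheel '[[[0,0,0,0],[0,0,0,0],[0,0,0,0],[0,0,0,0],[0,0,0,0],[0,0,0,0]]]' 50; python3 -m handwheel '[[[0,0,-0.2,0],[0,0,-0.4,0],[0,0,-0.4,0]]]' ; python3 g.py 0.576 0.3385 0.1 10
python3 - <<'E'
from m import *
c=np.load("w2.npy",allow_pickle=True).item();h,s,v=cv2.split(masks(c))
for k in comps((h>13)&(h<27)&(s>130)&(v>60),1000):
    p=onplane(c,k,.022)
    t=np.radians(9.9);d=p[:,:2]-[.5953,.2277];L=d@np.array([[np.cos(t),-np.sin(t)],[np.sin(t),np.cos(t)]])
    print("plate local x range",np.percentile(L[:,0],[0,2,98,100]).round(4),"y max",L[:,1].max().round(4))
E
```

```text
time_s: 4.25
eef_pos: [0.4841, 0.3975, 0.0226]
eef_rot: [0.001, 0.643, 0.766, 0.002]
wrist_force: [-1.1, -0.1, 5.8]
opening: 0.659
grasp_force: 62.6
time_s: 4.62
eef_pos: [0.4859, 0.3985, 0.1056]
eef_rot: [0.002, 0.643, 0.766, 0.005]
wrist_force: [0.6, -0.3, -0.7]
opening: 0.658
grasp_force: 64.4
t 4.6 pos [0.4859 0.3985 0.1056] yawY 10.0 F [ 0.6 -0.3 -0.7]
shift [-0.373  0.391  0.03 ] twist [np.float64(-0.0)]
plate local x range [-0.0556 -0.0553  0.0549  0.0553] y max 0.1508
```

```bash
python3 -m handwheel '[[[0,0,0,0],[0,0,0,0]]]'; python3 -m handwheel '[[[-0.2,0.2,-0.1,0],[-0.37,0.39,-0.1,0],[-0.37,0.39,-0.1,0],[-0.37,0.39,-0.1,0]]]' ; python3 g.py 0.576 0.3385 0.1 10
python3 - <<'E'
from m import *
c=snap("wrist");save(c,"w3.png");np.save("w3.npy",c,allow_pickle=True)
E
```

```text
time_s: 4.88
eef_pos: [0.4818, 0.3961, 0.0985]
eef_rot: [-0.0, 0.643, 0.766, -0.001]
wrist_force: [-0.6, 0.1, -0.7]
opening: 0.659
grasp_force: 64.4
time_s: 5.38
eef_pos: [0.5713, 0.3368, 0.1181]
eef_rot: [-0.001, 0.643, 0.766, -0.001]
wrist_force: [-0.4, -0.9, -1.4]
opening: 0.658
grasp_force: 64.4
t 5.4 pos [0.5713 0.3368 0.1181] yawY 9.9 F [-0.4 -0.9 -1.4]
shift [0.004 0.025 0.091] twist [np.float64(-0.001)]
```

View pics/w3.png

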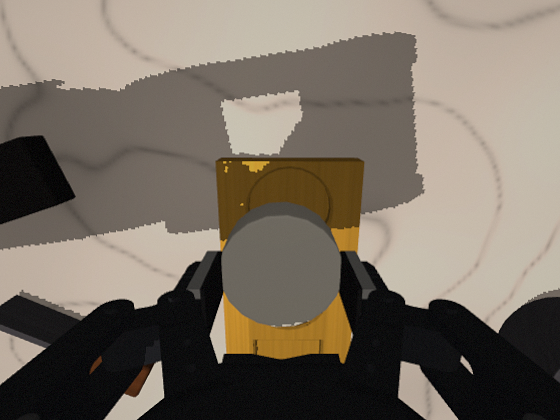

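```bash
python3 - <<'E'
from m import *
from g import pose
c=np.load("w3.npy",allow_pickle=True).item();a=c["color"].astype(int)
print("col281",[(v,a[v,281].tolist()) for v in range(196,336,4)])
print("row265",[(u,a[265,u].tolist()) for u in list(range(214,234,3))+list(range(330,350,3))])
print(np.c_[[205,215,225,300,315,325],c["range_z"][[205,215,225,300,315,325],281]])
o,M=pose();print(o["eef_pos"])
for z in(.118,.123,.128):
  print(z,((onplane(c,[[281,222],[281,325]],z)-o["eef_pos"])@M).round(4).tolist())
E
python3 g.py 0.576 0.3385 0.045 9.9
```

```text
col281 [(196, [91, 65, 20]), (200, [93, 67, 24]), (204, [73, 71, 65]), (208, [75, 73, 66]), (212, [78, 74, 68]), (216, [110, 104, 96]), (220, [110, 104, 96]), (224, [108, 102, 94]), (228, [108, 103, 94]), (232, [109, 102, 94]), (236, [109, 104, 94]), (240, [113, 107, 98]), (244, [110, 104, 95]), (248, [108, 104, 94]), (252, [106, 102, 93]), (256, [108, 103, 95]), (260, [106, 101, 92]), (264, [107, 102, 92]), (268, [108, 103, 95]), (272, [108, 104, 95]), (276, [107, 102, 93]), (280, [108, 103, 94]), (284, [107, 102, 94]), (288, [108, 102, 94]), (292, [109, 104, 96]), (296, [107, 102, 95]), (300, [107, 102, 94]), (304, [108, 102, 94]), (308, [108, 103, 93]), (312, [109, 103, 93]), (316, [107, 102, 93]), (320, [108, 103, 94]), (324, [103, 97, 89]), (328, [135, 97, 33]), (332, [167, 119, 37])]
row265 [(214, [6, 6, 5]), (217, [10, 10, 12]), (220, [1, 0, 1]), (223, [110, 104, 96]), (226, [108, 104, 96]), (229, [107, 102, 93]), (232, [108, 103, 95]), (330, [107, 103, 94]), (333, [108, 102, 94]), (336, [107, 102, 93]), (339, [113, 107, 97]), (342, [11, 9, 8]), (345, [6, 3, 5]), (348, [4, 9, 6])]
[[2.05000000e+02 1.54063925e-01]
 [2.15000000e+02 1.40152961e-01]
 [2.25000000e+02 1.42725840e-01]
 [3.00000000e+02 1.52430534e-01]
 [3.15000000e+02 1.54446781e-01]
 [3.25000000e+02 1.56489447e-01]]
[0.57093313 0.33730965 0.11834992]
0.118 [[0.0241, -0.0005, 0.0003], [-0.0312, -0.0005, 0.0004]]
0.123 [[0.0258, -0.0005, -0.0047], [-0.0274, -0.0005, -0.0046]]
0.128 [[0.0276, -0.0005, -0.0097], [-0.0236, -0.0005, -0.0096]]
t 5.4 pos [0.5709 0.3373 0.1183] yawY 10.0 F [-0.  -0.3 -0.6]
shift [0.002 0.027 0.367] twist [np.float64(0.001)]
```

```bash
python3 -m handwheel '[[[0.01,0.024,0.1,0],[0.01,0.024,0.25,0],[0.01,0.024,0.35,0],[0.01,0.024,0.38,0],[0.01,0.024,0.40,0],[0.01,0.024,0.405,0],[0.01,0.024,0.41,0],[0.01,0.024,0.41,0]]]' ; python3 g.py 0.576 0.3405 0.036 9.9
```

```text
time_s: 6.42
eef_pos: [0.5771, 0.3401, 0.0384]
eef_rot: [0.0, 0.643, 0.766, 0.0]
wrist_force: [-0.7, 0.6, -0.2]
opening: 0.659
grasp_force: 64.4
t 6.4 pos [0.5771 0.3401 0.0384] yawY 10.0 F [-0.7  0.6 -0.2]
shift [ 0.003 -0.005  0.012] twist [np.float64(0.001)]
```

```bash
python3 -m handwheel '[[[0,0,0.01,0],[0,0,0.012,0]]]'; python3 -m handwheel '[[[0,0,0,0],[0,0,0,0],[0,0,0,0],[0,0,0,0]]]' 80; python3 -m handwheel '[[[0,0,-0.3,0],[0,0,-0.6,0],[0,0,-0.9,0],[0,0,-0.9,0],[0,0,-0.9,0]]]' 85
python3 - <<'E'
from m import *
c=snap("wrist");save(c,"w4.png");np.save("w4.npy",c,allow_pickle=True)
P=cloud(c)
h,s,v=cv2.split(masks(c));table(c)
t=np.radians(9.9);d=P[...,:2]-[.576,.3385];r=np.hypot(d[...,0],d[...,1])
print("disc top z",np.nanpercentile(P[r<.02][:,2],[5,50,95]).round(4))
c=snap("top");save(c,"t2.png");np.save("t2.npy",c,allow_pickle=True)
E
python3 g.py 0.365 0.324 0.1 28.3
```

```text
time_s: 6.68
eef_pos: [0.5767, 0.34, 0.0354]
eef_rot: [-0.0, 0.643, 0.766, -0.0]
wrist_force: [-0.2, -0.2, 0.0]
opening: 0.659
grasp_force: 64.4
time_s: 7.18
eef_pos: [0.5768, 0.34, 0.0355]
eef_rot: [0.0, 0.643, 0.766, 0.0]
wrist_force: [0.7, -0.7, -0.3]
opening: 0.933
grasp_force: 0.0
time_s: 7.8
eef_pos: [0.5765, 0.3399, 0.2152]
eef_rot: [-0.0, 0.643, 0.766, -0.0]
wrist_force: [-0.8, 0.0, -1.0]
opening: 0.995
grasp_force: 0.0
plate [281. 237.] c [0.5884 0.2681] sz [0.11 0.22] ang 99.7
dark [117. 300.] c [0.3937 0.1757] sz [0.102 0.2  ] ang 9.8
dark [ 26. 224.] c [0.3062 0.247 ] sz [0.036 0.046] ang 46.1
dark [ 85. 163.] c [0.3706 0.3268] sz [0.053 0.065] ang 28.2
dark [520.  37.] c [0.7719 0.519 ] sz [0.018 0.069] ang 40.3
disc top z [0.0362 0.2902 0.2992]
t 7.9 pos [0.5756 0.3395 0.2131] yawY 10.0 F [-0.1  0.5 -0.7]
shift [ 0.106 -1.048  0.569] twist [np.float64(-0.213)]
```

View pics/w4.png

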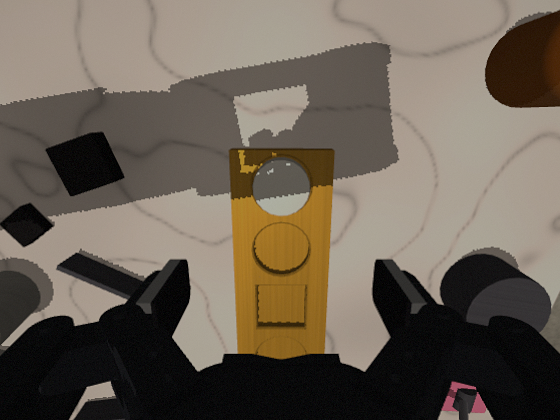

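Disc A sits in hole3 (281,187). Next the pad.

```bash
python3 -m handwheel '[[[0.05,-0.3,0,-0.1],[0.08,-0.6,0,-0.213],[0.106,-0.9,0.2,-0.213],[0.106,-1,0.4,-0.213],[0.106,-1,0.4,-0.213],[0.106,-1,0.4,-0.213]]]' 85; python3 -m handwheel '[[[0,0,0,0],[0,0,0,0]]]'; python3 g.py 0.365 0.324 0.02 28.3
```

```text
time_s: 8.65
eef_pos: [0.377, 0.3265, 0.1356]
eef_rot: [0.0, 0.513, 0.858, 0.0]
wrist_force: [0.0, -0.1, 0.4]
opening: 0.995
grasp_force: 0.0
time_s: 8.9
eef_pos: [0.3776, 0.3266, 0.1364]
eef_rot: [0.001, 0.513, 0.858, 0.001]
wrist_force: [0.0, -0.1, -1.0]
opening: 0.993
grasp_force: 0.0
t 8.9 pos [0.3776 0.3266 0.1364] yawY 28.2 F [ 0.  -0.1 -1. ]
shift [ 0.018 -0.063  0.582] twist [np.float64(-0.001)]
```

```bash
python3 -m handwheel '[[[0.018,-0.063,0.15,0],[0.018,-0.063,0.35,0],[0.018,-0.063,0.5,0],[0.018,-0.063,0.57,0],[0.018,-0.063,0.58,0],[0.018,-0.063,0.58,0]]]' 85; python3 -m handwheel '[[[0,0,0,0],[0,0,0,0],[0,0,0,0],[0,0,0,0],[0,0,0,0],[0,0,0,0],[0,0,0,0]]]' 44;  python3 g.py 0.6017 0.1908 0.12 9.9;  python3 -m handwheel '[[[0,0,-0.2,0],[0,0,-0.5,0],[0,0,-0.5,0],[0,0,-0.5,0]]]'; python3 g.py 0.6017 0.1908 0.12 9.9
```

```text
time_s: 9.65
eef_pos: [0.3643, 0.3239, 0.0204]
eef_rot: [0.0, 0.513, 0.858, 0.001]
wrist_force: [0.7, 0.4, -0.1]
opening: 0.994
grasp_force: 0.0
time_s: 10.52
eef_pos: [0.3642, 0.324, 0.0208]
eef_rot: [0.001, 0.513, 0.858, 0.001]
wrist_force: [-1.3, -1.1, 7.9]
opening: 0.607
grasp_force: 62.6
t 10.5 pos [0.3642 0.324  0.0208] yawY 28.3 F [-1.3 -1.1  7.9]
shift [-1.149  0.731 -0.494] twist [np.float64(0.214)]
time_s: 11.02
eef_pos: [0.3631, 0.3234, 0.1194]
eef_rot: [0.0, 0.513, 0.858, 0.0]
wrist_force: [-0.5, 0.5, -2.2]
opening: 0.609
grasp_force: 64.0
t 11.0 pos [0.3631 0.3234 0.1194] yawY 28.3 F [-0.5  0.5 -2.2]
shift [-1.149  0.737 -0.003] twist [np.float64(0.214)]
```

```bash
python3 -m handwheel '[[[-0.3,0.2,0,0.1],[-0.6,0.4,0,0.214],[-0.9,0.6,0,0.214],[-1,0.737,0,0.214],[-1,0.737,0,0.214],[-1,0.737,0,0.214],[-1,0.737,0,0.214]]]'; python3 g.py 0.6017 0.1908 0.12 9.9
```

```text
time_s: 11.9
eef_pos: [0.586, 0.2178, 0.1183]
eef_rot: [-0.001, 0.643, 0.766, -0.001]
wrist_force: [-0.2, -0.3, -1.5]
opening: 0.607
grasp_force: 64.0
t 11.9 pos [0.586  0.2178 0.1183] yawY 10.0 F [-0.2 -0.3 -1.5]
shift [-0.146  0.054 -0.009] twist [np.float64(0.001)]
```

```bash
python3 -m handwheel '[[[-0.1,0.03,0,0],[-0.146,0.054,0,0],[-0.146,0.054,0,0],[-0.146,0.054,0,0]]]'
cat > inhand.py <<'E'
from m import *
from g import pose
def inhand():
    o,M=pose();c=snap("wrist");L=(cloud(c)-o["eef_pos"])@M
    k=(abs(L[...,1])<.012)&(L[...,2]<.06)&(L[...,2]>-.02)&(abs(L[...,0])<.06)&np.isfinite(L[...,0])
    z=L[...,2][k];zt=np.median(z[(L[...,0][k]>-.015)&(L[...,0][k]<.015)])
    q=L[k&(abs(L[...,2]-zt)<.005)]
    print("top face tool z %.4f"%zt,"x range",np.percentile(q[:,0],[1,99]).round(4),"centre",np.percentile(q[:,0],[1,99]).mean().round(4))
    return c
if __name__=="__main__": inhand()
E
python3 inhand.py; python3 g.py 0.6017 0.1908 0.044 9.9
```

```text
time_s: 12.4
eef_pos: [0.6035, 0.1902, 0.1195]
eef_rot: [-0.0, 0.644, 0.765, 0.0]
wrist_force: [0.6, -0.5, -0.2]
opening: 0.609
grasp_force: 64.0
top face tool z -0.0035 x range [-0.0259  0.0267] centre 0.0004
t 12.4 pos [0.6034 0.1904 0.1195] yawY 9.9 F [ 0.8  1.1 -0.7]
shift [ 0.004 -0.008  0.377] twist [np.float64(-0.0)]
```

```bash
python3 -m handwheel '[[[0.002,-0.006,0.15,0],[0.002,-0.006,0.3,0],[0.002,-0.006,0.38,0],[0.002,-0.006,0.4,0],[0.002,-0.006,0.41,0],[0.002,-0.006,0.42,0],[0.002,-0.006,0.42,0]]]'; python3 g.py 0.6017 0.1908 0.0325 9.9
```

```text
time_s: 13.32
eef_pos: [0.6027, 0.1905, 0.036]
eef_rot: [0.0, 0.644, 0.765, 0.0]
wrist_force: [0.5, 0.4, -0.9]
opening: 0.612
grasp_force: 64.0
t 13.3 pos [0.6027 0.1905 0.036 ] yawY 9.9 F [ 0.5  0.4 -0.9]
shift [ 0.002 -0.005  0.018] twist [np.float64(-0.0)]
```

```bash
python3 -m handwheel '[[[0,-0.003,0.008,0],[0,-0.003,0.014,0],[0,-0.003,0.014,0]]]'; python3 -m handwheel '[[[0,0,0,0],[0,0,0,0],[0,0,0,0],[0,0,0,0]]]' 80; python3 -m handwheel '[[[0,0,-0.3,0],[0,0,-0.6,0],[0,0,-0.9,0],[0,0,-0.9,0],[0,0,-0.9,0]]]' 85
python3 - <<'E'
from m import *
c=snap("wrist");save(c,"w5.png");np.save("w5.npy",c,allow_pickle=True)
P=cloud(c)
for x,y in((.576,.3385),(.6017,.1908)):
  for z in(.036,):
    r=np.hypot(P[...,0]-x,P[...,1]-y)<.022; k=r&(P[...,2]<.08);print(k.sum(),np.nanpercentile(P[k][:,2],[5,50,95]).round(4))
c=snap("top");save(c,"t2.png");np.save("t2.npy",c,allow_pickle=True)
P=cloud(c);z=P[...,2]
def blob(x0,x1,y0,y1,z0,z1):
    k=(P[...,0]>x0)&(P[...,0]<x1)&(P[...,1]>y0)&(P[...,1]<y1)&(z>z0)&(z<z1)
    q=P[k];r=cv2.minAreaRect(q[:,:2].astype(np.float32));print(len(q),np.round(r[0],3),np.round(r[1],3),r[2],np.median(q[:,2]))
    return k
blob(.3,.45,-.4,-.28,.015,.05)
k=blob(.36,.5,-.655,-.56,.015,.06)
E
```

```text
time_s: 13.7
eef_pos: [0.6017, 0.1903, 0.033]
eef_rot: [0.0, 0.644, 0.765, 0.0]
wrist_force: [-2.0, -0.8, 2.1]
opening: 0.609
grasp_force: 64.4
time_s: 14.2
eef_pos: [0.6017, 0.1903, 0.0326]
eef_rot: [-0.0, 0.644, 0.765, -0.0]
wrist_force: [-0.2, -0.1, -0.2]
opening: 0.934
grasp_force: 0.0
time_s: 14.82
eef_pos: [0.6014, 0.1903, 0.2123]
eef_rot: [-0.0, 0.644, 0.765, -0.0]
wrist_force: [-0.5, 0.6, -1.1]
opening: 0.998
grasp_force: 0.0
2050 [0.0351 0.0363 0.0376]
1426 [0.0353 0.0364 0.0376]
291 [ 0.37  -0.326] [0.059 0.059] 21.859947204589844 0.023700311062530455
381 [ 0.445 -0.597] [0.093 0.122] 78.37690734863281 0.039464413712513524
```

Both seated (tops at 36 mm). Next disc B at (0.371,-0.326).

```bash
python3 -m handwheel '[[[-0.3,-0.2,0,0],[-0.6,-0.4,0,0],[-0.9,-0.6,0,0],[-1,-0.9,0,0],[-1,-1,0,0],[-1,-1,0,0]]]' 85; python3 -m handwheel '[[[-0.3,-0.2,0,0],[-0.6,-0.4,0,0],[-0.9,-0.6,0,0],[-1,-0.6,0,0],[-1,-0.6,0,0]]]';  python3 g.py 0.371 -0.326 0.2 10
```

```text
time_s: 15.68
eef_pos: [0.4361, -0.0417, 0.2108]
eef_rot: [-0.002, 0.645, 0.764, -0.001]
wrist_force: [1.1, -0.3, -0.7]
opening: 0.996
grasp_force: 0.0
time_s: 16.3
eef_pos: [0.3549, -0.2611, 0.2119]
eef_rot: [-0.0, 0.645, 0.764, 0.0]
wrist_force: [-0.4, 0.6, 0.6]
opening: 0.994
grasp_force: 0.0
t 16.3 pos [ 0.3549 -0.2611  0.2119] yawY 9.7 F [-0.4  0.6  0.6]
shift [-0.333  0.025  0.059] twist [np.float64(-0.004)]
```

```bash
python3 -m handwheel '[[[-0.3,0,0,0],[-0.6,0.05,0,0],[-0.6,0.05,0,0],[-0.6,0.05,0,0]]]' 85
python3 - <<'E'
from m import *
c=snap("wrist");save(c,"w6.png");np.save("w6.npy",c,allow_pickle=True)
g=cv2.cvtColor(c["color"],cv2.COLOR_RGB2GRAY)
P=cloud(c)
k=(P[...,2]>.015)&(P[...,2]<.04)&(abs(P[...,0]-.37)<.06)&(abs(P[...,1]+.326)<.06)
q=P[k];print(k.sum(),cv2.minEnclosingCircle(q[:,:2].astype(np.float32)),np.median(q[:,2]), c["color"][k].mean(0))
E
python3 g.py 0.371 -0.326 0.02 10
```

```text
time_s: 16.8
eef_pos: [0.386, -0.3735, 0.2112]
eef_rot: [-0.002, 0.643, 0.766, 0.001]
wrist_force: [-0.7, -0.2, 0.7]
opening: 0.996
grasp_force: 0.0
2751 ((0.3699791729450226, -0.3265405595302582), 0.029882997274398804) 0.024306445848800706 [106.49654671 103.869502    96.16430389]
t 16.9 pos [ 0.386  -0.3733  0.2117] yawY 10.0 F [-0.5  0.3 -0.6]
shift [ 0.244 -0.032  0.959] twist [np.float64(-0.0)]
```

View pics/w6.png

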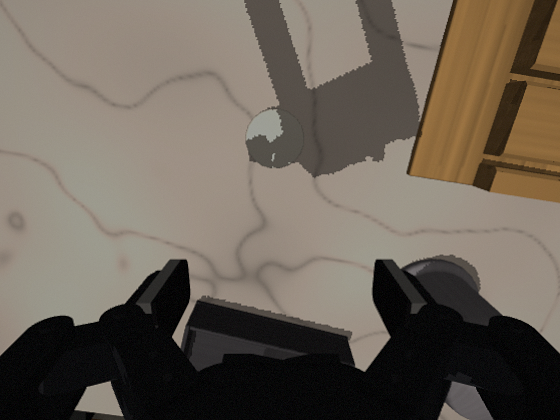

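Disc B at (274,137), r 29.9 mm, centre (0.370,-0.3265). Pick it.

```bash
python3 -m handwheel '[[[0.24,-0.036,0.25,0],[0.24,-0.036,0.5,0],[0.24,-0.036,0.75,0],[0.24,-0.036,0.9,0],[0.24,-0.036,0.95,0],[0.24,-0.036,0.95,0],[0.24,-0.036,0.95,0]]]' 85; python3 g.py 0.37 -0.3265 0.02 10; python3 -m handwheel '[[[0,0,0,0],[0,0,0,0],[0,0,0,0],[0,0,0,0],[0,0,0,0],[0,0,0,0]]]' 50; python3 -m handwheel '[[[0,0,-0.2,0],[0,0,-0.5,0],[0,0,-0.6,0],[0,0,-0.6,0]]]'; python3 g.py 0.6146 0.1169 0.14 9.9
```

```text
time_s: 17.73
eef_pos: [0.3711, -0.3299, 0.0242]
eef_rot: [0.001, 0.643, 0.766, -0.0]
wrist_force: [-0.3, -0.3, 0.6]
opening: 0.995
grasp_force: 0.0
t 17.7 pos [ 0.3711 -0.3299  0.0242] yawY 9.9 F [-0.3 -0.3  0.6]
shift [ 0.018 -0.003  0.021] twist [np.float64(-0.001)]
time_s: 18.48
eef_pos: [0.3707, -0.3298, 0.0245]
eef_rot: [0.001, 0.644, 0.765, -0.0]
wrist_force: [-2.4, 4.2, 14.6]
opening: 0.657
grasp_force: 60.3
time_s: 18.98
eef_pos: [0.3711, -0.3303, 0.1448]
eef_rot: [0.002, 0.644, 0.765, -0.001]
wrist_force: [0.1, -0.4, -1.9]
opening: 0.65
grasp_force: 63.7
t 19.0 pos [ 0.3711 -0.3303  0.1448] yawY 9.9 F [ 0.1 -0.4 -1.9]
shift [1.994 1.583 0.018] twist [np.float64(-0.0)]
```

```bash
python3 -m handwheel '[[[0.2,0.15,-0.2,0],[0.5,0.35,-0.25,0],[0.75,0.55,-0.25,0],[1,0.8,-0.25,0],[1,0.8,-0.25,0],[1,0.8,-0.25,0]]]'; python3 -m handwheel '[[[0.25,0.2,0,0],[0.5,0.4,0,0],[0.75,0.6,0,0],[0.99,0.78,0.15,0],[0.99,0.78,0.25,0],[0.99,0.78,0.25,0],[0.99,0.78,0.25,0],[0.99,0.78,0.25,0]]]'; python3 inhand.py;python3 g.py 0.6146 0.1169 0.042 9.9
```

```text
time_s: 19.73
eef_pos: [0.4931, -0.1028, 0.1907]
eef_rot: [-0.002, 0.642, 0.766, -0.0]
wrist_force: [0.4, -0.3, -1.1]
opening: 0.649
grasp_force: 64.1
time_s: 20.72
eef_pos: [0.6139, 0.1158, 0.144]
eef_rot: [0.001, 0.644, 0.765, 0.001]
wrist_force: [-0.5, -0.1, 0.6]
opening: 0.65
grasp_force: 64.2
top face tool z 0.0003 x range [-0.0241  0.0328] centre 0.0044
t 20.8 pos [0.6139 0.1161 0.144 ] yawY 9.8 F [-0.3 -0.4 -1.1]
shift [0.004 0.003 0.51 ] twist [np.float64(-0.001)]
```

```bash
python3 -m handwheel '[[[-0.017,0.003,0.15,0],[-0.017,0.003,0.3,0],[-0.017,0.003,0.42,0],[-0.017,0.003,0.47,0],[-0.017,0.003,0.49,0],[-0.017,0.003,0.5,0],[-0.017,0.003,0.51,0],[-0.017,0.003,0.51,0]]]'; python3 g.py 0.6152 0.1131 0.0365 9.9
```

```text
time_s: 21.78
eef_pos: [0.6147, 0.114, 0.0411]
eef_rot: [0.0, 0.644, 0.765, 0.0]
wrist_force: [-0.2, -0.2, -0.2]
opening: 0.648
grasp_force: 64.2
t 21.8 pos [0.6147 0.114  0.0411] yawY 9.9 F [-0.2 -0.2 -0.2]
shift [-0.005  0.002  0.023] twist [np.float64(-0.0)]
```

```bash
python3 -m handwheel '[[[-0.003,0.002,0.01,0],[-0.003,0.002,0.02,0],[-0.003,0.002,0.02,0]]]'; python3 -m handwheel '[[[0,0,0,0],[0,0,0,0],[0,0,0,0],[0,0,0,0]]]' 80; python3 -m handwheel '[[[0,0,-0.3,0],[0,0,-0.6,0],[0,0,-0.9,0],[0,0,-0.9,0],[0,0,-0.9,0]]]' 85
python3 - <<'E'
from m import *
c=snap("wrist");P=cloud(c)
for x,y in((.6017,.1908),(.6146,.1169)):
    r=np.hypot(P[...,0]-x,P[...,1]-y)<.022; k=r&(P[...,2]<.08);print(k.sum(),np.nanpercentile(P[k][:,2],[5,50,95]).round(4))
E
python3 g.py 0.45 -0.5 0.3 10
```

```text
time_s: 22.15
eef_pos: [0.6151, 0.1134, 0.0368]
eef_rot: [0.0, 0.644, 0.765, 0.0]
wrist_force: [0.2, 0.0, -0.2]
opening: 0.649
grasp_force: 64.4
time_s: 22.65
eef_pos: [0.6149, 0.1134, 0.0366]
eef_rot: [-0.0, 0.644, 0.765, -0.0]
wrist_force: [-0.5, 0.7, 0.1]
opening: 0.935
grasp_force: 0.0
time_s: 23.28
eef_pos: [0.6146, 0.1135, 0.2163]
eef_rot: [-0.0, 0.644, 0.765, -0.0]
wrist_force: [0.4, 0.1, -0.7]
opening: 0.999
grasp_force: 0.0
1731 [0.0351 0.0364 0.0377]
1406 [0.0352 0.0364 0.0376]
t 23.3 pos [0.6139 0.1134 0.2151] yawY 9.9 F [ 0.3 -0.4 -0.5]
shift [-2.881 -1.335 -0.423] twist [np.float64(-0.001)]
```

All three seated. Now look at the rack and the tray from above with the wrist camera.

```bash
python3 -m handwheel '[[[-0.3,-0.05,-0.3,-0.12],[-0.6,-0.05,-0.6,-0.24],[-0.9,-0.05,-0.9,-0.36],[-1,-0.05,-1,-0.48],[-1,-0.05,-1,-0.6],[-1,-0.05,-1,-0.72],[-1,-0.05,-1,-0.84],[-1,-0.05,-1,-0.931],[-1,-0.05,-1,-0.931]]]' 85;python3 g.py 0.6 -0.38 0.42 90
```

```text
time_s: 24.45
eef_pos: [0.6391, -0.0853, 0.414]
eef_rot: [-0.002, 0.002, 1.0, 0.001]
wrist_force: [-0.8, -0.0, 0.1]
opening: 0.995
grasp_force: 0.0
t 24.4 pos [ 0.6391 -0.0853  0.414 ] yawY 89.8 F [-0.8 -0.   0.1]
shift [ 0.191 -1.474 -0.031] twist [np.float64(-0.002)]
```

```bash
python3 -m handwheel '[[[0.1,-0.3,0,0],[0.1,-0.6,0,0],[0.1,-0.9,0,0],[0.1,-1,0,0],[0.1,-1,0,0]]]'; python3 -m handwheel '[[[0,-0.3,0,0],[0,-0.45,0,0],[0,-0.45,0,0],[0,-0.45,0,0],[0,-0.45,0,0]]]'
python3 - <<'E'
from m import *
c=snap("wrist");save(c,"w7.png");np.save("w7.npy",c,allow_pickle=True);table(c)
P=cloud(c);a=c["color"]
k=(P[...,2]>.025)&(P[...,2]<.055)&(np.hypot(P[...,0]-.434,P[...,1]+.605)<.045)&(a.min(2)>60)
q=P[k];print("tray obj",k.sum(),cv2.minEnclosingCircle(q[:,:2].astype(np.float32)),np.percentile(q[:,2],[5,50,95]),np.median(a[k],0))
f=(P[...,2]<.03)&(abs(P[...,0]-.37)<.02)&(abs(P[...,1]+.62)<.03);print("floor",np.nanmedian(P[f][:,2]))
E
```

```text
time_s: 25.08
eef_pos: [0.6187, -0.2862, 0.4149]
eef_rot: [-0.001, 0.003, 1.0, 0.001]
wrist_force: [-0.3, 1.8, -0.6]
opening: 0.994
grasp_force: 0.0
time_s: 25.7
eef_pos: [0.6195, -0.3731, 0.4173]
eef_rot: [0.0, -0.0, 1.0, -0.0]
wrist_force: [0.1, 0.4, -0.0]
opening: 0.999
grasp_force: 0.0
plate [368. 148.] c [ 0.6062 -0.2242] sz [0.174 0.228] ang 91.1
grip [496. 249.] c [0.7775 0.0106] sz [0.018 0.055] ang 60.6
grip [533.  58.] c [0.4679 0.0067] sz [0.035 0.049] ang 17.3
grip [427.  39.] c [ 0.4402 -0.158 ] sz [0.035 0.049] ang 20.2
dark [437. 308.] c [ 0.9327 -0.0607] sz [0.127 0.355] ang 65.4
dark [124. 309.] c [ 0.9329 -0.6882] sz [0.127 0.358] ang 114.6
dark [289. 260.] c [ 0.804  -0.3576] sz [0.061 0.302] ang 90.0
dark [230. 150.] c [ 0.6069 -0.4582] sz [0.026 0.088] ang 164.7
dark [488. 130.] c [ 0.5712 -0.0347] sz [0.012 0.065] ang 0.9
dark [549. 104.] c [0.5288 0.0539] sz [0.028 0.036] ang 94.2
dark [412.  46.] c [ 0.4466 -0.1742] sz [0.012 0.048] ang 19.4
dark [145.  43.] c [ 0.4435 -0.5806] sz [0.03  0.058] ang 152.2
dark [522.  40.] c [ 0.4391 -0.0021] sz [0.057 0.114] ang 7.0
dark [414.  12.] c [ 0.4004 -0.1759] sz [0.014 0.035] ang 19.5
dark [161.  43.] c [ 0.4452 -0.5567] sz [0.018 0.122] ang 174.0
dark [73. 37.] c [ 0.4352 -0.6889] sz [0.037 0.103] ang 174.3
tray obj 1415 ((0.4310118556022644, -0.6037182807922363), 0.02974540740251541) [0.03911853 0.04076957 0.04218125] [137. 131. 132.]
floor 0.005772278368333383
```

View pics/w7.png

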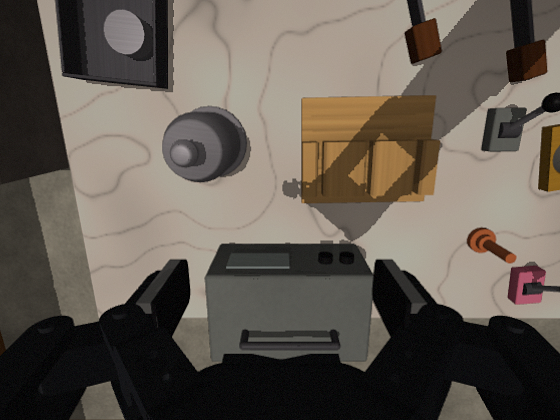

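Tray thing (125,32): grey-pink, ~60 mm across but top 35 mm above the tray floor vs 24 mm for a disc, different hue from the discs → look-alike, left alone. Rack at (370,150), slots at u≈322,371,419. Now locate slots and edges by depth.

Run:
```python
from m import *
for f in("w7.npy","w6.npy","t2.npy"):
    c=np.load(f,allow_pickle=True).item();P=cloud(c)
    reg=(P[...,0]>.48)&(P[...,0]<.73)&(P[...,1]>-.36)&(P[...,1]<-.09)
    if f!="w6.npy":
        q=P[reg&(P[...,2]>.036)&(P[...,2]<.048)][:,:2].astype(np.float32);r=cv2.minAreaRect(q);print(f,"block",np.round(r[0],4),np.round(r[1],4),r[2],"z",np.median(P[reg&(P[...,2]>.036)&(P[...,2]<.048)][:,2]))
        q=P[reg&(P[...,2]>.006)&(P[...,2]<.05)][:,:2].astype(np.float32);r=cv2.minAreaRect(q);print(" whole",np.round(r[0],4),np.round(r[1],4),r[2])
    lo=(reg&(P[...,2]<.030)&(P[...,2]>.006)&(P[...,0]>.60)&(P[...,0]<.665)).astype(np.uint8)
    lo=cv2.morphologyEx(lo,cv2.MORPH_OPEN,np.ones((3,1)))
    n,l,s,ce=cv2.connectedComponentsWithStats(lo)
    for i in range(1,n):
        if s[i,4]>20:
            q=P[l==i];print("  slot px",ce[i].round(),"y %.4f x %.4f..%.4f"%(np.median(q[:,1]),q[:,0].min(),q[:,0].max()),"slope",np.polyfit(q[:,0],q[:,1],1)[0].round(3),"w",np.ptp(q[:,1]).round(4))
c=np.load("w7.npy",allow_pickle=True).item();g=cv2.cvtColor(c["color"],cv2.COLOR_RGB2GRAY)
P=cloud(c)
# vertical edge pixels at the slots on the top plane
for v in(150,165,180):
    row=g[v,295:445].astype(int);gr=np.abs(np.diff(row));i=np.where(gr>25)[0]+295
    print(v,[(int(u),onplane(c,[[u+.5,v]],.042)[0,:2].round(3).tolist()) for u in i])
```

```text
w7.npy block [ 0.6321 -0.229 ] [0.0902 0.2203] 1.0050246715545654 z 0.04195653648603126
 whole [ 0.6072 -0.2293] [0.1801 0.2209] 0.9123614430427551
  slot px [368. 166.] y -0.2246 x 0.6001..0.6650 slope 0.013 w 0.0043
  slot px [301. 166.] y -0.3392 x 0.6010..0.6647 slope 0.018 w 0.0012
  slot px [320. 167.] y -0.3067 x 0.6005..0.6646 slope 0.009 w 0.0076
  slot px [416. 167.] y -0.1443 x 0.6004..0.6646 slope 0.019 w 0.0024
  slot px [541.  78.] y -0.2245 x 0.6000..0.6407 slope 0.006 w 0.006
  slot px [520. 164.] y -0.3087 x 0.6001..0.6650 slope 0.019 w 0.0106
t2.npy block [ 0.6316 -0.2284] [0.0931 0.2196] 1.2843648195266724 z 0.04180843807435064
 whole [ 0.6044 -0.2248] [0.2672 0.2481] 89.79059600830078
  slot px [314. 204.] y -0.1505 x 0.6016..0.6648 slope -0.028 w 0.0075
  slot px [363. 205.] y -0.3110 x 0.6022..0.6640 slope 0.023 w 0.0083
  slot px [338. 206.] y -0.2292 x 0.6006..0.6628 slope 0.011 w 0.0071
150 [(300, [0.602, -0.342]), (302, [0.602, -0.339]), (318, [0.602, -0.313]), (321, [0.602, -0.308]), (323, [0.602, -0.305]), (342, [0.602, -0.274]), (366, [0.602, -0.236]), (368, [0.602, -0.232]), (372, [0.602, -0.226]), (404, [0.602, -0.174]), (438, [0.602, -0.12]), (439, [0.602, -0.118])]
165 [(300, [0.626, -0.342]), (302, [0.626, -0.338]), (317, [0.626, -0.314]), (321, [0.626, -0.307]), (323, [0.626, -0.304]), (330, [0.626, -0.293]), (355, [0.626, -0.252]), (363, [0.626, -0.239]), (367, [0.626, -0.232]), (371, [0.626, -0.225]), (434, [0.626, -0.123]), (435, [0.626, -0.121]), (436, [0.626, -0.119])]
180 [(295, [0.651, -0.349]), (296, [0.651, -0.348]), (299, [0.651, -0.343]), (300, [0.651, -0.341]), (302, [0.651, -0.338]), (312, [0.651, -0.321]), (353, [0.651, -0.253]), (366, [0.651, -0.232]), (370, [0.651, -0.225]), (396, [0.651, -0.182]), (419, [0.651, -0.144]), (434, [0.651, -0.119])]
```

Rack origin ≈ (0.607,-0.2293), yaw 1.0°; slots y -0.309, -0.229, -0.149. Start with edge C (grip ≈ (0.440,-0.158)).

```bash
python3 -m handwheel '[[[0.3,0.3,0.1,0],[0.6,0.6,0.4,-0.1],[0.9,0.9,0.7,-0.209],[0.9,1,0.95,-0.209],[0.9,1,0.95,-0.209],[0.9,1,0.95,-0.209]]]'
cat > grip.py <<'E'
import sys
from m import *
def grips():
    c=snap("wrist");P=cloud(c)
    h,s,v=cv2.split(masks(c))
    top=(P[...,2]>.030)&(P[...,2]<.042)
    m=((h<16)&(s>90)&(v>15)&top&(P[...,0]<.52)).astype(np.uint8)
    for k in comps(m,300):
        mm=np.zeros(m.shape,np.uint8);cv2.drawContours(mm,[k],-1,1,-1)
        q=P[(mm>0)&top][:,:2].astype(np.float32);r=cv2.minAreaRect(q)
        b=cv2.boxPoints(r);e=max([b[1]-b[0],b[2]-b[1]],key=np.linalg.norm)
        print("grip px",k.reshape(-1,2).mean(0).round(),np.round(r[0],4),np.round(sorted(r[1]),4),"ang %.1f"%(np.degrees(np.arctan2(e[1],e[0]))%180))
grips()
E
python3 grip.py;python3 g.py 0.4402 -0.158 0.02 108
```

```text
time_s: 26.5
eef_pos: [0.4366, -0.1714, 0.224]
eef_rot: [-0.001, -0.156, 0.988, 0.002]
wrist_force: [-0.2, 0.2, 1.0]
opening: 0.993
grasp_force: 0.0
grip px [548. 288.] [0.4543 0.1695] [0.0353 0.0485] ang 165.1
grip px [422. 256.] [0.4665 0.0076] [0.0364 0.0497] ang 17.5
grip px [293. 192.] [ 0.4385 -0.1564] [0.0342 0.0493] ang 19.6
t 26.6 pos [ 0.4356 -0.1702  0.2226] yawY 108.0 F [-0.6  1.1 -1.6]
shift [-0.044  0.045  1.013] twist [np.float64(-0.0)]
```

```bash
python3 -m handwheel '[[[-0.03,0.05,0.25,-0.012],[-0.03,0.06,0.5,-0.012],[-0.03,0.06,0.75,-0.012],[-0.03,0.06,0.95,-0.012],[-0.03,0.06,1,-0.012],[-0.03,0.06,1,-0.012],[-0.03,0.06,1,-0.012]]]' 85; python3 g.py 0.439 -0.1567 0.02 109; python3 -m handwheel '[[[0,0,0,0],[0,0,0,0],[0,0,0,0],[0,0,0,0],[0,0,0,0],[0,0,0,0],[0,0,0,0],[0,0,0,0]]]' 25; python3 -m handwheel '[[[0,0,-0.2,0],[0,0,-0.4,0],[0,0,-0.5,0],[0,0,-0.5,0]]]'; python3 inhand.py; python3 g.py 0.5634 -0.31 0.12 -89
```

```text
time_s: 27.42
eef_pos: [0.4428, -0.1627, 0.0286]
eef_rot: [0.001, -0.164, 0.986, -0.001]
wrist_force: [-0.1, 0.1, -0.1]
opening: 0.993
grasp_force: 0.0
t 27.4 pos [ 0.4428 -0.1627  0.0286] yawY 108.9 F [-0.1  0.1 -0.1]
shift [0.009 0.035 0.043] twist [np.float64(-0.001)]
time_s: 28.42
eef_pos: [0.4416, -0.1618, 0.0275]
eef_rot: [0.0, -0.164, 0.986, -0.0]
wrist_force: [-0.7, 1.5, 8.1]
opening: 0.405
grasp_force: 59.8
time_s: 28.92
eef_pos: [0.4422, -0.1623, 0.128]
eef_rot: [0.001, -0.164, 0.986, -0.001]
wrist_force: [-0.2, -0.2, -3.1]
opening: 0.405
grasp_force: 60.9
top face tool z -0.0089 x range [-0.0222  0.0582] centre 0.018
t 29.0 pos [ 0.4413 -0.1617  0.1266] yawY 108.9 F [-0.2  0.8 -3.4]
shift [-0.338 -0.899  0.034] twist [np.float64(2.303)]
```

```bash
python3 -m handwheel '[[[0,-0.1,-0.2,0.12],[0,-0.2,-0.2,0.24],[-0.1,-0.3,-0.2,0.36],[-0.1,-0.4,-0.2,0.48],[-0.2,-0.5,-0.2,0.6],[-0.3,-0.6,-0.2,0.72],[-0.3,-0.7,-0.2,0.84],[-0.34,-0.8,-0.2,0.96],[-0.34,-0.9,-0.2,1]]]'; python3 -m handwheel '[[[0,0,0,0.12],[0,0,0,0.24],[0,0,0,0.36],[0,0,0,0.48],[0,0,0,0.6],[0,0,0,0.72],[0,0,0,0.84],[0,0,0,0.96],[0,0,0,1],[0,0,0,1]]]';python3 g.py 0.5604 -0.3101 0.1 -89
```

```text
time_s: 30.1
eef_pos: [0.5634, -0.3096, 0.1636]
eef_rot: [-0.002, 0.554, 0.833, 0.0]
wrist_force: [0.0, -1.7, -1.4]
opening: 0.403
grasp_force: 60.9
time_s: 31.35
eef_pos: [0.5628, -0.3093, 0.164]
eef_rot: [-0.002, 0.972, 0.234, -0.001]
wrist_force: [0.5, -0.3, -2.5]
opening: 0.405
grasp_force: 60.8
t 31.4 pos [ 0.5628 -0.3093  0.164 ] yawY -63.0 F [ 0.5 -0.3 -2.5]
shift [-0.012 -0.001  0.32 ] twist [np.float64(0.303)]
```

```bash
python3 -m handwheel '[[[-0.012,0,0.1,0.12],[-0.012,0,0.2,0.24],[-0.012,0,0.28,0.303],[-0.012,0,0.28,0.303],[-0.012,0,0.28,0.303]]]'
cat > blade.py <<'E'
from m import *
from g import pose
o,M=pose();c=snap("wrist");P=cloud(c);L=(P-o["eef_pos"])@M
k=(L[...,0]>.035)&(L[...,0]<.16)&(abs(L[...,1])<.02)&(abs(L[...,2]+.007)<.006)
q=L[k];a,b=np.polyfit(q[:,0],q[:,1],1);print("blade n",len(q),"slope %.4f"%a,"y at .08: %.4f"%(a*.08+b),"tip x %.4f"%np.percentile(q[:,0],99),"w %.4f"%np.percentile(abs(q[:,1]-a*q[:,0]-b),95),"z near/far",np.median(q[q[:,0]<.06][:,2]).round(4),np.median(q[q[:,0]>.09][:,2]).round(4))
g=L[(L[...,0]<.035)&(L[...,0]>-.05)&(abs(L[...,1])<.012)&(abs(L[...,2]+.009)<.006)];print("grip x",np.percentile(g[:,0],[1,99]).round(4))
w=P@np.eye(3)
b=(P[...,2]>.036)&(P[...,2]<.048)&(P[...,0]>.57)&(P[...,0]<.69)&(P[...,1]>-.36)&(P[...,1]<-.1)
q=P[b][:,:2].astype(np.float32)
if len(q)>500: r=cv2.minAreaRect(q);print("block",len(q),np.round(r[0],4),np.round(r[1],4),r[2])
E
python3 blade.py; python3 g.py 0.5604 -0.3101 0.06 -89
```

```text
time_s: 31.98
eef_pos: [0.5618, -0.3111, 0.1106]
eef_rot: [-0.0, 1.0, 0.01, -0.0]
wrist_force: [-1.0, -0.4, -1.9]
opening: 0.404
grasp_force: 60.9
blade n 3123 slope 0.0282 y at .08: 0.0023 tip x 0.1100 w 0.0029 z near/far -0.0066 -0.0063
grip x [-0.024   0.0332]
block 41553 [ 0.6328 -0.2313] [0.0904 0.2139] 1.094919204711914
t 32.0 pos [ 0.5621 -0.3113  0.1112] yawY -88.9 F [ 0.2  0.6 -2.6]
shift [-0.008 -0.007  0.256] twist [np.float64(0.001)]
```

```bash
cat >> blade.py <<'E'
q=L[(abs(abs(L[...,1])-.012)<.004)&(abs(L[...,2]+.009)<.005)&(L[...,0]>-.05)&(L[...,0]<.06)]
print("grip front x",np.percentile(q[:,0],[98,99.5]).round(4))
q=L[(abs(L[...,1])<.03)&(L[...,2]<.02)&(L[...,2]>-.012)&(L[...,0]>.06)&(L[...,0]<.2)];print("tip",np.percentile(q[:,0],[99,99.9]).round(4))
E
python3 -m handwheel '[[[-0.008,-0.008,0,-0.019],[-0.008,-0.008,0,-0.019],[-0.008,-0.008,0,-0.019]]]'; python3 blade.py; python3 g.py 0.5604 -0.3101 0.06 -88
```

```text
time_s: 32.4
eef_pos: [0.5602, -0.3095, 0.111]
eef_rot: [0.0, 1.0, 0.023, 0.0]
wrist_force: [-0.4, 0.5, -2.7]
opening: 0.405
grasp_force: 61.0
blade n 3110 slope 0.0281 y at .08: 0.0023 tip x 0.1100 w 0.0029 z near/far -0.0066 -0.0064
grip x [-0.0241  0.0333]
block 43466 [ 0.6328 -0.2308] [0.0902 0.215 ] 1.0077694654464722
grip front x [0.0237 0.0242]
tip [0.1102 0.1106]
t 32.5 pos [ 0.5602 -0.3095  0.1109] yawY -87.4 F [ 0.8 -0.7 -2.5]
shift [0.001 0.003 0.254] twist [np.float64(0.007)]
```

```bash
python3 -m handwheel '[[[0,0.002,0.1,0],[0,0.002,0.2,0],[0,0.002,0.25,0],[0,0.002,0.28,0],[0,0.002,0.28,0]]]'; python3 -m handwheel '[[[0,0,0.02,0],[0,0,0.04,0],[0,0,0.06,0],[0,0,0.06,0]]]'; python3 g.py 0.5605 -0.3095 0.039 -87.4
```

```text
time_s: 33.08
eef_pos: [0.5599, -0.3097, 0.0541]
eef_rot: [-0.0, 1.0, 0.023, -0.0]
wrist_force: [-0.1, 0.1, -2.0]
opening: 0.411
grasp_force: 60.9
time_s: 33.58
eef_pos: [0.5598, -0.3097, 0.0422]
eef_rot: [-0.0, 1.0, 0.023, -0.0]
wrist_force: [0.3, 0.6, -2.4]
opening: 0.405
grasp_force: 60.9
t 33.6 pos [ 0.5598 -0.3097  0.0422] yawY -87.4 F [ 0.3  0.6 -2.4]
shift [ 0.003 -0.001  0.016] twist [np.float64(-0.0)]
```

```bash
python3 -m handwheel '[[[0,0,0.008,0],[0,0,0.014,0],[0,0,0.014,0]]]'; python3 -m handwheel '[[[0.01,0,0,0],[0.018,0,0,0],[0.018,0,0,0]]]'; python3 -m handwheel '[[[0.008,0,0,0],[0.015,0,0,0],[0.015,0,0,0]]]'
```

```text
time_s: 33.95
eef_pos: [0.5601, -0.3099, 0.0399]
eef_rot: [0.0, 1.0, 0.023, 0.0]
wrist_force: [-0.2, -0.7, -2.6]
opening: 0.401
grasp_force: 60.9
time_s: 34.33
eef_pos: [0.564, -0.3097, 0.0399]
eef_rot: [0.0, 1.0, 0.023, 0.0]
wrist_force: [0.2, -0.5, -2.5]
opening: 0.401
grasp_force: 61.0
time_s: 34.7
eef_pos: [0.5653, -0.3096, 0.0397]
eef_rot: [-0.0, 1.0, 0.023, -0.002]
wrist_force: [-6.9, -0.3, 2.0]
opening: 0.404
grasp_force: 61.4
```

Contact with the block (−6.9 N). Settle down and release.

```bash
python3 -m handwheel '[[[0,0,0.006,0],[0,0,0.006,0]]]'; python3 -m handwheel '[[[0,0,0,0],[0,0,0,0],[0,0,0,0],[0,0,0,0]]]' 60; python3 -m handwheel '[[[-0.02,0,-0.3,0],[-0.02,0,-0.6,0],[-0.02,0,-0.9,0],[-0.02,0,-0.9,0]]]' 60
cat > chk.py <<'E'
import sys
from m import *
# rack-frame check of straightedges: grip top z, extents
c=snap(sys.argv[1] if len(sys.argv)>1 else "top");P=cloud(c);t=np.radians(1.0)
d=P[...,:2]-[.607,-.2293];X=d[...,0]*np.cos(t)+d[...,1]*np.sin(t);Y=-d[...,0]*np.sin(t)+d[...,1]*np.cos(t)
h,s,v=cv2.split(masks(c));Z=P[...,2]
for i,y in enumerate((-.08,0,.08)):
    k=(abs(Y-y)<.03)&(X>-.13)&(X<-.015)&(Z>.035)&(Z<.08)&(h<16)&(v<140)
    b=(abs(Y-y)<.006)&(X>-.015)&(X<.1)&(Z>.03)&(Z<.08)
    print("slot",i,"n",k.sum(),k.sum()>20 and("gripz",np.median(Z[k]).round(4),"x",np.percentile(X[k],[2,98]).round(4),"y",(np.percentile(Y[k],[2,98])-y).round(4)),"| blade z",b.sum() and np.percentile(Z[b],[10,50,90]).round(4))
E
python3 chk.py wrist; python3 chk.py side; python3 grip.py; python3 g.py 0.467 0.0085 0.2 -72.6
```

```text
time_s: 34.95
eef_pos: [0.5652, -0.3097, 0.0395]
eef_rot: [-0.0, 1.0, 0.023, -0.002]
wrist_force: [-10.0, 1.9, 9.5]
opening: 0.408
grasp_force: 62.2
time_s: 35.45
eef_pos: [0.5669, -0.3096, 0.0387]
eef_rot: [0.0, 1.0, 0.023, 0.0]
wrist_force: [-0.3, 1.1, -0.3]
opening: 0.702
grasp_force: 0.0
time_s: 35.95
eef_pos: [0.5657, -0.312, 0.2259]
eef_rot: [0.004, 1.0, 0.023, 0.005]
wrist_force: [0.6, -1.4, -0.5]
opening: 0.705
grasp_force: 0.0
slot 0 n 1628 ('gripz', np.float64(0.0481), 'x', array([-0.0672, -0.0196]), 'y', array([-0.0168,  0.0173])) | blade z [0.0388 0.046  0.0472]
slot 1 n 2 False | blade z [0.0314 0.0375 0.0396]
slot 2 n 6 False | blade z [0.0311 0.0359 0.0392]
slot 0 n 186 ('gripz', np.float64(0.0464), 'x', array([-0.0687, -0.0188]), 'y', array([-0.0168,  0.0225])) | blade z [0.0376 0.043  0.047 ]
slot 1 n 1 False | blade z [0.0315 0.0373 0.0422]
slot 2 n 0 False | blade z [0.0319 0.0374 0.0413]
grip px [  5. 261.] [ 0.4636 -0.0089] [0.0169 0.0416] ang 170.7
t 36.1 pos [ 0.5622 -0.3093  0.2176] yawY -87.4 F [-0.1 -0.1  0.3]
shift [-0.404 -1.609  0.09 ] twist [np.float64(-0.172)]
```

Edge C is home (grip top 48 mm, front at −20 mm). Next edge B.

```bash
python3 -m handwheel '[[[-0.1,-0.3,0,0],[-0.2,-0.6,0,-0.1],[-0.3,-0.9,0,-0.172],[-0.4,-1,0,-0.172],[-0.4,-1,0,-0.172]]]' 85;python3 g.py 0.467 0.008 0.2 -72.6
```

```text
time_s: 36.72
eef_pos: [0.4717, -0.1114, 0.2165]
eef_rot: [-0.001, 0.988, 0.152, -0.002]
wrist_force: [0.4, -0.2, -0.5]
opening: 0.994
grasp_force: 0.0
t 36.7 pos [ 0.4717 -0.1114  0.2165] yawY -72.5 F [ 0.4 -0.2 -0.5]
shift [ 0.157 -0.576  0.084] twist [np.float64(0.001)]
```

```bash
python3 -m handwheel '[[[0.1,-0.3,0,0],[0.157,-0.576,0,0],[0.157,-0.576,0,0],[0.157,-0.576,0,0]]]'; python3 grip.py
python3 - <<'E'
from m import *
c=snap("wrist");print(c["T_tool_cam"].round(3)[:3,3]);P=cloud(c)
k=(P[...,2]>.095)&(P[...,2]<.12)&(abs(P[...,0]-.54)<.04)&(abs(P[...,1])<.05);q=P[k]
print("ball",k.sum(),np.median(q,0).round(4),q.min(0).round(4),q.max(0).round(4))
E
python3 g.py 0.467 0.008 0.2 -72.6
```

```text
time_s: 37.22
eef_pos: [0.4695, 0.0051, 0.2178]
eef_rot: [0.0, 0.989, 0.151, -0.001]
wrist_force: [0.8, 0.1, 0.2]
opening: 0.995
grasp_force: 0.0
grip px [277. 185.] [0.4684 0.0093] [0.0346 0.0493] ang 18.0
grip px [120. 150.] [0.4549 0.1714] [0.0349 0.051 ] ang 162.2
[ 0.071 -0.    -0.135]
ball 886 [ 0.5316 -0.0016  0.1124] [ 0.5183 -0.0152  0.102 ] [0.5438 0.01   0.1172]
t 37.3 pos [0.4696 0.0044 0.2181] yawY -72.7 F [-0.1 -0.2  0.3]
shift [-0.007 -0.021  0.091] twist [np.float64(-0.001)]
```

```bash
python3 -m handwheel '[[[-0.054,-0.022,0.25,0],[-0.054,-0.022,0.5,0],[-0.054,-0.022,0.75,0],[-0.054,-0.022,0.9,0],[-0.054,-0.022,0.94,0],[-0.054,-0.022,0.94,0],[-0.054,-0.022,0.94,0]]]' 85; python3 g.py 0.458 0.0055 0.03 -72; python3 -m handwheel '[[[0,0,0,0],[0,0,0,0],[0,0,0,0],[0,0,0,0],[0,0,0,0],[0,0,0,0],[0,0,0,0],[0,0,0,0]]]' 25; python3 -m handwheel '[[[0,0,-0.2,0],[0,0,-0.5,0],[0,0,-0.7,0],[0,0,-0.7,0]]]'; python3 g.py 0.562 -0.23 0.12 91
```

```text
time_s: 38.2
eef_pos: [0.459, 0.0061, 0.032]
eef_rot: [0.001, 0.989, 0.151, 0.001]
wrist_force: [0.0, 0.1, -0.3]
opening: 0.996
grasp_force: 0.0
t 38.2 pos [0.459  0.0061 0.032 ] yawY -72.7 F [ 0.   0.1 -0.3]
shift [-0.006  0.001  0.01 ] twist [np.float64(-0.008)]
time_s: 39.2
eef_pos: [0.4582, 0.0066, 0.0314]
eef_rot: [0.0, 0.988, 0.151, 0.0]
wrist_force: [-2.1, 0.8, 6.2]
opening: 0.4
grasp_force: 60.4
time_s: 39.7
eef_pos: [0.4599, 0.0063, 0.1738]
eef_rot: [0.001, 0.988, 0.151, 0.003]
wrist_force: [-0.5, 1.0, -2.4]
opening: 0.399
grasp_force: 61.3
t 39.7 pos [0.4599 0.0063 0.1738] yawY -72.6 F [-0.5  1.  -2.4]
shift [0.133 1.279 0.274] twist [np.float64(-1.904)]
```

```bash
python3 -m handwheel '[[[0,0.1,0,-0.12],[0,0.25,0,-0.24],[0,0.4,0,-0.36],[0.1,0.55,0,-0.48],[0.1,0.7,0,-0.6],[0.1,0.85,0,-0.72],[0.13,1,0,-0.84],[0.13,1,0,-0.96],[0.13,1,0,-1]]]'; python3 -m handwheel '[[[0,0,0,-0.12],[0,0,0,-0.24],[0,0,0,-0.36],[0,0,0,-0.48],[0,0,0,-0.6],[0,0,0,-0.72],[0,0,0,-0.84],[0,0,0,-0.904],[0,0,0,-0.904]]]';python3 g.py 0.55 -0.2295 0.11 91
```

```text
time_s: 40.83
eef_pos: [0.5407, -0.176, 0.1675]
eef_rot: [-0.003, 0.619, 0.785, -0.0]
wrist_force: [-0.4, 0.4, -2.5]
opening: 0.402
grasp_force: 61.2
time_s: 41.95
eef_pos: [0.5409, -0.1756, 0.1681]
eef_rot: [-0.002, -0.008, 1.0, 0.001]
wrist_force: [-0.5, -0.2, -3.7]
opening: 0.403
grasp_force: 61.2
t 42.0 pos [ 0.5409 -0.1756  0.1681] yawY 91.0 F [-0.5 -0.2 -3.7]
shift [-0.042 -0.271  0.29 ] twist [np.float64(-0.0)]
```

```bash
python3 -m handwheel '[[[-0.042,-0.15,0.1,0],[-0.042,-0.271,0.25,0],[-0.042,-0.271,0.25,0],[-0.042,-0.271,0.25,0]]]';  cat > back.py <<'E'
from m import *
from g import pose
o,M=pose();c=snap("wrist");P=cloud(c);L=(P-o["eef_pos"])@M
h,s,v=cv2.split(masks(c))
n=L[(abs(L[...,1])<.012)&(L[...,0]>.0)&(L[...,0]<.06)&(L[...,2]<.03)&(L[...,2]>-.02)]
zt=np.median(n[:,2][n[:,0]<.03])
q=L[(abs(L[...,1])<.03)&(L[...,0]>-.02)&(L[...,0]<.06)&(abs(L[...,2]-zt)<.004)&(h<16)&(s>60)]
y1=[];xs=np.arange(.014,.032,.003)
f=q[q[:,0]>.013]
r=cv2.minAreaRect(f[:,:2].astype(np.float32));
print("top z %.4f"%zt,"back x %.4f"%np.percentile(q[:,0],99),"y",np.percentile(f[:,1],[1,99]).round(4),"ang",round(r[2],2),np.round(r[1],4))
E
python3 back.py;python3 g.py 0.55 -0.2295 0.11 91
```

```text
time_s: 42.45
eef_pos: [0.5512, -0.2299, 0.12]
eef_rot: [-0.001, -0.008, 1.0, 0.001]
wrist_force: [0.3, 0.5, -3.0]
opening: 0.401
grasp_force: 61.3
top z -0.0050 back x 0.0364 y [-0.0177  0.0169] ang 0.11 [0.0239 0.0358]
t 42.5 pos [ 0.5517 -0.2299  0.1208] yawY 91.0 F [ 0.8 -1.  -2.1]
shift [0.008 0.002 0.054] twist [np.float64(-0.0)]
```

```bash
python3 -m handwheel '[[[-0.08,0,0,0],[-0.082,0,0.1,0],[-0.082,0,0.2,0],[-0.082,0,0.25,0],[-0.082,0,0.28,0],[-0.082,0,0.28,0]]]';python3 -m handwheel '[[[0,0,0.03,0],[0,0,0.06,0],[0,0,0.08,0],[0,0,0.08,0]]]'; python3 g.py 0.568 -0.23 0.043 91
```

```text
time_s: 43.25
eef_pos: [0.5676, -0.2301, 0.0641]
eef_rot: [-0.0, -0.009, 1.0, 0.0]
wrist_force: [-0.3, -0.7, -3.1]
opening: 0.404
grasp_force: 61.3
time_s: 43.75
eef_pos: [0.5677, -0.2299, 0.0481]
eef_rot: [-0.0, -0.009, 1.0, 0.0]
wrist_force: [0.0, -0.6, -2.2]
opening: 0.397
grasp_force: 61.3
t 43.8 pos [ 0.5677 -0.2299  0.0481] yawY 91.0 F [ 0.  -0.6 -2.2]
shift [-0.002 -0.     0.026] twist [np.float64(0.0)]
```

```bash
python3 -m handwheel '[[[0,0,0.01,0],[0,0,0.02,0],[0,0,0.02,0]]]'; python3 -m handwheel '[[[-0.008,0,0,0],[-0.018,0,0,0],[-0.018,0,0,0]]]'; python3 g.py 0.573 -0.23 0.043 91; python3 -m handwheel '[[[-0.006,0,0,0],[-0.012,0,0,0],[-0.012,0,0,0]]]'
```

```text
time_s: 44.12
eef_pos: [0.5678, -0.2301, 0.0445]
eef_rot: [-0.0, -0.009, 1.0, 0.0]
wrist_force: [0.2, -0.0, -3.2]
opening: 0.4
grasp_force: 61.3
time_s: 44.5
eef_pos: [0.5719, -0.2301, 0.0448]
eef_rot: [0.0, -0.009, 1.0, -0.0]
wrist_force: [-0.8, 0.2, -2.6]
opening: 0.404
grasp_force: 61.3
t 44.5 pos [ 0.5719 -0.2301  0.0448] yawY 91.0 F [-0.8  0.2 -2.6]
shift [-0.006  0.001  0.009] twist [np.float64(0.0)]
time_s: 44.88
eef_pos: [0.5739, -0.23, 0.0446]
eef_rot: [-0.0, -0.009, 1.0, 0.0]
wrist_force: [-0.7, 0.6, -2.7]
opening: 0.403
grasp_force: 61.4
```

```bash
python3 -m handwheel '[[[-0.006,0,0.005,0],[-0.01,0,0.008,0],[-0.01,0,0.008,0]]]'
```

```text
time_s: 45.25
eef_pos: [0.5739, -0.23, 0.0434]
eef_rot: [-0.002, -0.009, 1.0, 0.0]
wrist_force: [-12.4, 0.9, 8.0]
opening: 0.402
grasp_force: 62.6
```

Contact in x and z. Release and check.

```bash
python3 -m handwheel '[[[0,0,0,0],[0,0,0,0],[0,0,0,0]]]' 60; python3 -m handwheel '[[[0,0,-0.3,0],[0,0,-0.6,0],[0,0,-0.9,0],[0,0,-0.9,0]]]' 60; python3 chk.py wrist; python3 chk.py side; python3 grip.py; python3 g.py 0.4545 0.172 0.2 72.4
```

```text
time_s: 45.62
eef_pos: [0.5765, -0.2302, 0.0434]
eef_rot: [0.001, -0.009, 1.0, -0.0]
wrist_force: [1.2, -1.1, -0.3]
opening: 0.7
grasp_force: 0.0
time_s: 46.12
eef_pos: [0.5793, -0.2318, 0.2303]
eef_rot: [0.005, -0.009, 1.0, -0.003]
wrist_force: [0.9, 0.3, -0.4]
opening: 0.7
grasp_force: 0.0
slot 0 n 1772 ('gripz', np.float64(0.0483), 'x', array([-0.0693, -0.0208]), 'y', array([-0.0167,  0.0177])) | blade z [0.0345 0.0454 0.0471]
slot 1 n 1686 ('gripz', np.float64(0.0482), 'x', array([-0.0694, -0.021 ]), 'y', array([-0.0177,  0.0164])) | blade z [0.0386 0.046  0.0471]
slot 2 n 12 False | blade z [0.0317 0.0376 0.0397]
slot 0 n 179 ('gripz', np.float64(0.0468), 'x', array([-0.0683, -0.0195]), 'y', array([-0.0135,  0.022 ])) | blade z [0.037  0.0426 0.0476]
slot 1 n 200 ('gripz', np.float64(0.047), 'x', array([-0.0689, -0.0184]), 'y', array([-0.0158,  0.0213])) | blade z [0.0362 0.043  0.0469]
slot 2 n 3 False | blade z [0.0312 0.0375 0.0418]
t 46.3 pos [ 0.5755 -0.2296  0.2221] yawY 91.0 F [ 0.4 -0.  -0.6]
shift [0.569 2.018 0.112] twist [np.float64(0.217)]
```

```bash
python3 -m handwheel '[[[0.15,0.3,0,0],[0.3,0.6,0,0],[0.45,0.9,0,0],[0.57,1,0,0],[0.57,1,0,0]]]' 85; python3 -m handwheel '[[[0,0.3,0,0.1],[0,0.6,0,0.217],[0,0.9,0,0.217],[0,1,0,0.217],[0,1,0,0.217]]]'; python3 -m handwheel '[[[0,0,0,0],[0,0,0,0]]]'; python3 grip.py; python3 g.py 0.4545 0.172 0.03 72.4
```

```text
time_s: 46.9
eef_pos: [0.4556, -0.0295, 0.2208]
eef_rot: [-0.002, -0.01, 1.0, 0.001]
wrist_force: [0.3, -0.4, 0.8]
opening: 1.0
grasp_force: 0.0
time_s: 47.52
eef_pos: [0.4547, 0.1688, 0.2216]
eef_rot: [-0.001, 0.152, 0.988, -0.0]
wrist_force: [0.2, -0.3, 0.0]
opening: 0.997
grasp_force: 0.0
time_s: 47.78
eef_pos: [0.4552, 0.1666, 0.2226]
eef_rot: [-0.0, 0.154, 0.988, -0.0]
wrist_force: [-0.2, -0.4, 0.2]
opening: 0.998
grasp_force: 0.0
grip px [286. 183.] [0.454  0.1725] [0.0349 0.0493] ang 162.2
t 47.8 pos [0.4552 0.1667 0.2228] yawY 72.3 F [0.7 0.  0.3]
shift [0.011 0.025 0.964] twist [np.float64(-0.002)]
```

```bash
python3 -m handwheel '[[[0.012,0.027,0.25,0],[0.012,0.027,0.5,0],[0.012,0.027,0.75,0],[0.012,0.027,0.92,0],[0.012,0.027,0.96,0],[0.012,0.027,0.96,0],[0.012,0.027,0.96,0]]]' 85; python3 g.py 0.454 0.1725 0.03 72; python3 -m handwheel '[[[0,0,0,0],[0,0,0,0],[0,0,0,0],[0,0,0,0],[0,0,0,0],[0,0,0,0],[0,0,0,0],[0,0,0,0]]]' 25; python3 -m handwheel '[[[0,0,-0.2,0],[0,0,-0.5,0],[0,0,-0.75,0],[0,0,-0.75,0]]]'; python3 g.py 0.555 -0.15 0.18 -89
```

```text
time_s: 48.7
eef_pos: [0.4558, 0.1738, 0.0327]
eef_rot: [0.002, 0.153, 0.988, 0.0]
wrist_force: [0.3, -0.3, -0.5]
opening: 0.997
grasp_force: 0.0
t 48.7 pos [0.4558 0.1738 0.0327] yawY 72.3 F [ 0.3 -0.3 -0.5]
shift [ 0.007 -0.009  0.014] twist [np.float64(0.004)]
time_s: 49.7
eef_pos: [0.4548, 0.1739, 0.0318]
eef_rot: [0.0, 0.153, 0.988, 0.0]
wrist_force: [-1.0, -0.8, 5.7]
opening: 0.404
grasp_force: 60.5
time_s: 50.2
eef_pos: [0.4571, 0.1742, 0.1853]
eef_rot: [0.004, 0.153, 0.988, 0.001]
wrist_force: [-0.0, -0.6, -3.1]
opening: 0.397
grasp_force: 61.1
t 50.2 pos [0.4571 0.1742 0.1853] yawY 72.4 F [-0.  -0.6 -3.1]
shift [-0.957 -1.397  0.029] twist [np.float64(1.878)]
```

```bash
python3 -m handwheel '[[[-0.1,-0.1,0,0.12],[-0.2,-0.25,0,0.24],[-0.3,-0.4,0,0.36],[-0.4,-0.55,0,0.48],[-0.5,-0.7,0,0.6],[-0.6,-0.85,0,0.72],[-0.69,-1,0,0.84],[-0.69,-1,0,0.96],[-0.69,-1,0,1]]]'; python3 -m handwheel '[[[0,0,0,0.12],[0,0,0,0.24],[0,0,0,0.36],[0,0,0,0.48],[0,0,0,0.6],[0,0,0,0.72],[0,0,0,0.84],[0,0,0,0.878],[0,0,0,0.878]]]';python3 g.py 0.555 -0.15 0.11 -89
```

```text
time_s: 51.32
eef_pos: [0.5237, -0.0589, 0.1785]
eef_rot: [-0.002, 0.787, 0.617, -0.001]
wrist_force: [-0.2, -0.2, -3.0]
opening: 0.403
grasp_force: 61.2
time_s: 52.45
eef_pos: [0.5238, -0.0582, 0.1789]
eef_rot: [-0.001, 1.0, 0.009, -0.002]
wrist_force: [-0.4, 1.1, -2.6]
opening: 0.402
grasp_force: 61.2
t 52.5 pos [ 0.5238 -0.0582  0.1789] yawY -89.0 F [-0.4  1.1 -2.6]
shift [0.149 0.462 0.343] twist [np.float64(0.0)]
```

```bash
python3 -m handwheel '[[[0.05,0.2,0,0],[0.14,0.462,0.1,0],[0.14,0.462,0.3,0],[0.14,0.462,0.3,0],[0.14,0.462,0.3,0]]]'; sed -i 's/abs(L\[...,2\]+.007)<.006/abs(L[...,2]+.004)<.008/;s/abs(L\[...,2\]+.009)<.005/abs(L[...,2]+.005)<.007/' blade.py; python3 blade.py; python3 inhand.py; python3 g.py 0.558 -0.15 0.06 -89
```

```text
time_s: 53.08
eef_pos: [0.5547, -0.1501, 0.1213]
eef_rot: [-0.0, 1.0, 0.009, -0.0]
wrist_force: [1.5, -0.0, -3.0]
opening: 0.405
grasp_force: 61.3
blade n 2929 slope -0.0053 y at .08: -0.0004 tip x 0.1113 w 0.0028 z near/far -0.0023 -0.0021
grip x [-0.0249  0.0229]
block 45771 [ 0.6232 -0.2287] [0.1091 0.2212] 0.8275925517082214
grip front x [0.023  0.0233]
tip [0.1115 0.112 ]
top face tool z -0.0045 x range [-0.0247  0.0581] centre 0.0167
t 53.2 pos [ 0.5557 -0.1504  0.1227] yawY -89.0 F [ 0.4 -0.7 -2.6]
shift [ 0.011 -0.002  0.314] twist [np.float64(0.0)]
```

```bash
python3 -m handwheel '[[[0.01,-0.002,0.1,0],[0.01,-0.002,0.2,0],[0.01,-0.002,0.26,0],[0.01,-0.002,0.29,0],[0.01,-0.002,0.29,0]]]';python3 -m handwheel '[[[0,0,0.03,0],[0,0,0.06,0],[0,0,0.075,0],[0,0,0.075,0]]]'; python3 g.py 0.562 -0.15 0.0435 -89
```

```text
time_s: 53.8
eef_pos: [0.5566, -0.15, 0.0628]
eef_rot: [-0.0, 1.0, 0.008, -0.0]
wrist_force: [-0.1, 0.0, -2.7]
opening: 0.4
grasp_force: 61.4
time_s: 54.3
eef_pos: [0.5565, -0.15, 0.0477]
eef_rot: [-0.0, 1.0, 0.008, -0.0]
wrist_force: [-0.6, 0.1, -1.8]
opening: 0.406
grasp_force: 61.4
t 54.3 pos [ 0.5565 -0.15    0.0477] yawY -89.0 F [-0.6  0.1 -1.8]
shift [0.028 0.    0.021] twist [np.float64(-0.0)]
```

```bash
python3 -m handwheel '[[[0,0,0.01,0],[0,0,0.015,0],[0,0,0.015,0]]]'; python3 -m handwheel '[[[0.01,0,0,0],[0.02,0,0,0],[0.026,0,0,0],[0.026,0,0,0]]]';  python3 -m handwheel '[[[0.004,0,0.003,0],[0.008,0,0.006,0],[0.008,0,0.006,0]]]'
```

```text
time_s: 54.68
eef_pos: [0.5567, -0.1501, 0.045]
eef_rot: [-0.0, 1.0, 0.008, -0.0]
wrist_force: [-0.9, 0.3, -2.6]
opening: 0.399
grasp_force: 61.4
time_s: 55.18
eef_pos: [0.562, -0.15, 0.0451]
eef_rot: [0.0, 1.0, 0.008, 0.0]
wrist_force: [-0.7, -0.1, -3.2]
opening: 0.404
grasp_force: 61.4
time_s: 55.55
eef_pos: [0.5632, -0.15, 0.0438]
eef_rot: [-0.0, 1.0, 0.008, -0.0]
wrist_force: [-2.8, 0.7, 1.3]
opening: 0.399
grasp_force: 61.6
```

```bash
python3 -m handwheel '[[[0.006,0,0.003,0],[0.01,0,0.004,0],[0.01,0,0.004,0]]]'; python3 -m handwheel '[[[0,0,0,0],[0,0,0,0],[0,0,0,0]]]' 60; python3 -m handwheel '[[[0,0,-0.3,0],[0,0,-0.6,0],[0,0,-0.9,0],[0,0,-0.9,0]]]' 60; python3 -m handwheel '[[[-0.3,0,0,0],[-0.6,0,0,0],[-0.8,0,0,0],[-0.8,0,0,0]]]' 0; python3 chk.py wrist; python3 chk.py side
python3 - <<'E'
from m import *
c=snap("top");save(c,"t3.png");np.save("t3.npy",c,allow_pickle=True)
P=cloud(c)
for x,y in((.576,.3385),(.5888,.2646),(.6017,.1908),(.6146,.1169)):
    k=np.hypot(P[...,0]-x,P[...,1]-y)<.02;print((x,y),np.nanpercentile(P[k][:,2],[5,50,95]).round(4))
c=snap("side");save(c,"s3.png")
E
python3 g.py 0.48 -0.002 0.2 -89
```

```text
time_s: 55.92
eef_pos: [0.5632, -0.15, 0.0438]
eef_rot: [-0.0, 1.0, 0.009, -0.003]
wrist_force: [-15.3, 0.5, 14.0]
opening: 0.404
grasp_force: 63.3
time_s: 56.3
eef_pos: [0.5661, -0.1501, 0.0432]
eef_rot: [0.0, 1.0, 0.008, 0.001]
wrist_force: [-0.7, 0.2, 0.0]
opening: 0.703
grasp_force: 0.0
time_s: 56.8
eef_pos: [0.569, -0.1515, 0.2298]
eef_rot: [0.003, 1.0, 0.009, 0.006]
wrist_force: [-0.0, 0.0, 0.2]
opening: 0.7
grasp_force: 0.0
time_s: 57.3
eef_pos: [0.4034, -0.1521, 0.222]
eef_rot: [-0.0, 1.0, 0.008, -0.001]
wrist_force: [0.1, -0.1, -0.5]
opening: 0.005
grasp_force: 0.0
slot 0 n 2032 ('gripz', np.float64(0.0484), 'x', array([-0.0694, -0.0376]), 'y', array([-0.0161,  0.0179])) | blade z 0
slot 1 n 1929 ('gripz', np.float64(0.0483), 'x', array([-0.0694, -0.0373]), 'y', array([-0.0168,  0.0177])) | blade z 0
slot 2 n 1835 ('gripz', np.float64(0.0482), 'x', array([-0.0693, -0.0371]), 'y', array([-0.0175,  0.0167])) | blade z 0
slot 0 n 182 ('gripz', np.float64(0.0467), 'x', array([-0.0686, -0.0193]), 'y', array([-0.0146,  0.0224])) | blade z [0.037  0.0427 0.0468]
slot 1 n 198 ('gripz', np.float64(0.0467), 'x', array([-0.0684, -0.0183]), 'y', array([-0.0157,  0.0222])) | blade z [0.0364 0.043  0.0468]
slot 2 n 217 ('gripz', np.float64(0.0467), 'x', array([-0.0685, -0.0198]), 'y', array([-0.0152,  0.0217])) | blade z [0.0366 0.0431 0.0469]
(0.576, 0.3385) [0.0301 0.0356 0.0417]
(0.5888, 0.2646) [0.0055 0.0116 0.0165]
(0.6017, 0.1908) [0.0282 0.0352 0.0417]
(0.6146, 0.1169) [0.0302 0.0361 0.0405]
t 57.5 pos [ 0.4064 -0.1528  0.223 ] yawY -89.0 F [-0.5  0.   0.2]
shift [ 0.381 -0.748  0.115] twist [np.float64(-0.0)]
```

View pics/s3.png

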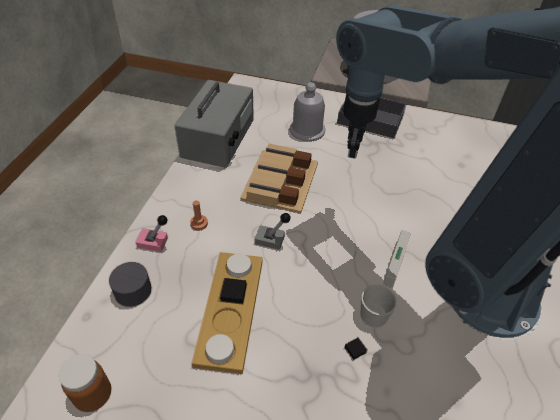

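Everything is in place in the picture: rack (280,180) with three grips, plate with discs (239,265), (220,349) and pad (233,290). Before the lever, I'll check whether the round white thing inside the cup (top (221,315)) could be a disc.

Run:
```python
from m import *
for f in("top.npy","t3.npy","w1.npy"):
    c=np.load(f,allow_pickle=True).item();P=cloud(c);a=c["color"]
    r=np.hypot(P[...,0]-.268,P[...,1]-.141)
    k=(r<.045)&(P[...,2]<.06);k2=k&(r<.022)
    print(f,k.sum(),np.nanpercentile(P[k2][:,2],[5,25,50,75,95]).round(4),np.median(a[k2],0), np.nanmax(P[r<.05][:,2]).round(3))
```

```text
top.npy 517 [-0.0009  0.0034  0.0055  0.0081  0.0108] [130. 128. 121.] 0.078
t3.npy 518 [0.0002 0.0027 0.0058 0.0082 0.0119] [70. 69. 65.] 0.079
w1.npy 2558 [0.004  0.0048 0.0056 0.0063 0.0072] [153. 147. 135.] 0.073
```

Cup is empty. Now the grey lever (side (272,233), not the pink one at (153,236)).

```bash
python3 -m handwheel '[[[0.1,-0.3,0,0],[0.28,-0.6,0,0],[0.28,-0.757,0.1,0],[0.28,-0.757,0.4,0],[0.28,-0.757,0.6,0],[0.28,-0.757,0.67,0],[0.28,-0.757,0.67,0]]]' 0; python3 -m handwheel '[[[0,0,0,0],[0,0,0,0]]]'; python3 g.py 0.585 -0.0016 0.088 -89
```

```text
time_s: 58.38
eef_pos: [0.4592, -0.0002, 0.0886]
eef_rot: [-0.0, 1.0, 0.009, -0.001]
wrist_force: [-0.0, -0.4, -0.3]
opening: -0.005
grasp_force: 0.0
time_s: 58.62
eef_pos: [0.4603, -0.0008, 0.0906]
eef_rot: [0.0, 1.0, 0.008, 0.002]
wrist_force: [-0.5, -0.4, -0.3]
opening: 0.001
grasp_force: 0.0
t 58.6 pos [ 0.4603 -0.0008  0.0906] yawY -89.0 F [-0.5 -0.4 -0.3]
shift [0.623 0.014 0.015] twist [np.float64(-0.001)]
```

```bash
python3 -m handwheel '[[[0.12,0.012,0.01,0],[0.2,0.012,0.01,0],[0.28,0.012,0.01,0],[0.36,0.012,0.01,0],[0.44,0.012,0.01,0],[0.52,0.012,0.01,0],[0.58,0.012,0.01,0],[0.61,0.012,0.01,0],[0.61,0.012,0.01,0]]]'; python3 -m handwheel '[[[0.01,0,0,0],[0.02,0,0,0],[0.03,0,0,0],[0.03,0,0,0]]]'
python3 - <<'E'
from m import *
c=snap("side");save(c,"s4.png");P=cloud(c)
k=(P[...,2]>.085)&(P[...,2]<.13)&(abs(P[...,0]-.61)<.05)&(abs(P[...,1])<.06);q=P[k];print(k.sum(),q.size and (q.min(0).round(3),q.max(0).round(3)))
E
```

```text
time_s: 59.75
eef_pos: [0.5813, -0.0007, 0.0873]
eef_rot: [0.0, 1.0, 0.008, 0.0]
wrist_force: [0.2, -0.6, 0.7]
opening: -0.004
grasp_force: 0.0
time_s: 60.25
eef_pos: [0.5871, -0.0006, 0.087]
eef_rot: [-0.0, 1.0, 0.008, 0.0]
wrist_force: [-1.0, 0.8, 0.1]
opening: -0.002
grasp_force: 0.2
112 (array([ 0.574, -0.022,  0.086]), array([0.625, 0.03 , 0.13 ]))
```

Continue in small steps until the stop is felt.

```bash
python3 -m handwheel '[[[0.01,0,0,0],[0.02,0,0,0],[0.02,0,0,0]]]'; python3 -m handwheel '[[[0.01,0,0,0],[0.02,0,0,0],[0.02,0,0,0]]]'
```

```text
time_s: 60.68
eef_pos: [0.5887, -0.0005, 0.0865]
eef_rot: [-0.0, 1.0, 0.009, -0.003]
wrist_force: [-9.0, -1.4, 4.6]
opening: -0.0
grasp_force: 5.4
time_s: 61.05
eef_pos: [0.5894, -0.0005, 0.0861]
eef_rot: [-0.0, 1.0, 0.009, -0.007]
wrist_force: [-22.5, -2.4, 14.6]
opening: -0.002
grasp_force: 13.0
```

Hard stop reached (22 N). Back off and look.

```bash
python3 -m handwheel '[[[-0.1,0,0,0],[-0.3,0,0,0],[-0.5,0,-0.2,0],[-0.6,0,-0.5,0],[-0.6,0,-0.6,0],[-0.6,0,-0.6,0],[-0.6,0,-0.6,0]]]'
python3 - <<'E'
from m import *
for n in("wrist","side"):
    c=snap(n);P=cloud(c)
    k=(P[...,2]>.095)&(P[...,2]<.13)&(abs(P[...,0]-.6)<.08)&(abs(P[...,1])<.03);q=P[k];print(n,k.sum(),q.size and (q.min(0).round(3),q.max(0).round(3)))
    if n=="side": save(c,"s5.png")
c=snap("top");P=cloud(c)
for x,y in((.576,.3385),(.6017,.1908),(.6146,.1169)):
    k=np.hypot(P[...,0]-x,P[...,1]-y)<.02;print((x,y),np.nanpercentile(P[k][:,2],[5,50,95]).round(4))
E
python3 chk.py side
```

```text
time_s: 61.92
eef_pos: [0.4746, -0.0023, 0.2059]
eef_rot: [-0.0, 1.0, 0.008, -0.001]
wrist_force: [-0.1, -0.8, -0.6]
opening: -0.002
grasp_force: 0.0
wrist 1000 (array([ 0.601, -0.015,  0.099]), array([0.618, 0.011, 0.116]))
side 81 (array([ 0.601, -0.01 ,  0.096]), array([0.627, 0.013, 0.117]))
(0.576, 0.3385) [0.0302 0.0354 0.0402]
(0.6017, 0.1908) [0.0307 0.0363 0.0415]
(0.6146, 0.1169) [0.0286 0.0354 0.042 ]
slot 0 n 45 ('gripz', np.float64(0.0454), 'x', array([-0.0436, -0.0182]), 'y', array([-0.0108,  0.0228])) | blade z [0.0372 0.0428 0.0474]
slot 1 n 187 ('gripz', np.float64(0.047), 'x', array([-0.0669, -0.0192]), 'y', array([-0.0151,  0.0216])) | blade z [0.0365 0.0426 0.0467]
slot 2 n 217 ('gripz', np.float64(0.0469), 'x', array([-0.0687, -0.0199]), 'y', array([-0.015 ,  0.0215])) | blade z [0.0364 0.0428 0.0465]
```

View pics/s5.png

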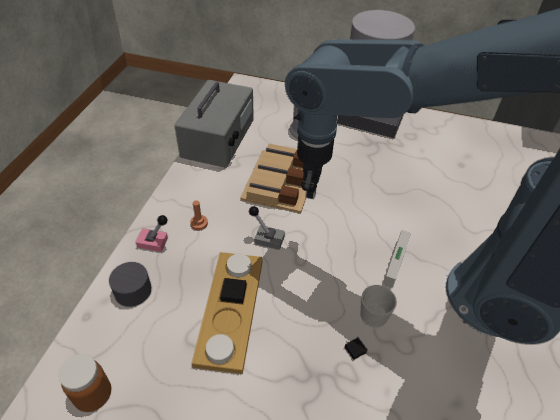

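The lever ball at (254,211) now leans away at x ≈ 0.614, against its stop. The discs, pad and straightedges are still seated, and the arm is clear.

```bash
python3 -c "
from bench import ctrl
print(ctrl.hand_in())"
```

```text
the job is handed in; nothing more can be done
None
```

I handed the job in at about 62 s of robot time. Both white discs and the larger pad are seated, all three straightedges are home in their slots, and the grey lever was thrown last, to its stop. I took the grey-pink round piece in the tray for a look-alike (35 mm tall, not 24) and left it there, so one round recess is empty.

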